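# Earth a batch of sheet-metal brackets on the coating carrier

## Robot

A 7-joint arm with a two-finger parallel gripper is mounted at the origin on the work surface. World frame = base frame: x ahead of the robot, y to its left, z up, the work surface at z = 0. Lengths are in m, angles in rad, forces in N, time in s.
With the tool pointing down it reaches from about 0.4 to 0.9 m from the base axis. Payload 5.5 kg.
Tool frame: the origin (TCP) lies midway between the tips of the shut fingers; the grasp point (between the pads) lies 19 mm behind it; x points along the fingers, y is the direction in which the jaws open and shut, and the axes are right-handed (so a half turn about x gives the same grasp; the last joint's range is limited). The gripper opens to 85 mm and grips with 20 to 120 N. Pads are 22 mm wide; open, the fingers measure 114 mm over their backs; the gripper's body (76 mm by 85 mm) begins 54 mm behind the grasp point. The pads swing forward as they close: fully open they stand 13 mm farther back than shut.
Start: joints at [1.46, 0.501, -0.427, 1.55, 0.221, 1.138, -0.21], TCP at [0.237, -0.605, 0.231] pointing down, gripper open.
Joint ranges: [-2.88, 2.88], [-0.31, 2.03], [-1.54, 1.56], [0.2, 2.42], [-1.41, 4.55], [0.19, 2.02], [-2.57, 2.57]. Speed limits (rad/s): [2.57, 2.57, 3.14, 3.14, 3.14, 3.14, 3.14].

## Interface

Orientations are given as a unit quaternion [x, y, z, w].
In Python, from workcell import bot gives the robot as it stands.
- The arm moves only by the tool step_arm, never from a script. Its argument "series" is a list of rows, each an object of numbers: "fingers": the opening, from 0 (shut) to 1 (fully open); "x", "y", "z": the shift along the world's x, y, z in mm; "ax", "ay", "az": the turn, a rotation vector about the world's x, y, z in rad. A call has exactly 5 rows; each row shifts and turns the commanded pose from where the row before left it; what a row does not reach is not made up. A row lasts 1/10 s, in which the tool goes at most 50 mm and 8.59 degrees, less where a joint would pass 70% of its speed; a pose out of reach is approached as far as the arm can. A call is refused whole if a number of a shift passes 50 or a number of a turn 0.15, either way. A call with a gripper value outside its range is refused whole. The fingers move at their own pace and stop on an object; "squeeze" is the grip in N (left out, the last holds). Time passes only in rows, so rows that do not move let the fingers close, or fill a call up. It gives the time, the measured TCP pose, the force and the opening at its end, in the units of the state.
- bot.state(): the state, without advancing time (a new reading comes with each control period).
- bot.snapshot(name): name is "scene" or "top" or "wrist"; returns the picture (384x512x3 uint8, red, green, blue); there is no depth.
- bot.calibration(name): a dict with "fx", "fy", "cx", "cy" (pixels), "R" (3x3) and "t" (3): a world point X has camera coordinates R X + t. Camera axes: x right, y down, z forward; pixel columns grow to the right and rows downward; lengths in m; the calibration is good to about 2 mm. A picture is of the moment at which its call begins: read the wrist's pose just before it. calibration takes no time and is no camera call; for the wrist camera it gives the pose at the moment of the call.
- bot.finish_job(): hands the job in, once; it reports no verdict.
The state is a dict: "t": time; "q": joint angles; "qvel": joint speeds; "joint_torque": joint torques, N m; "tool_pos": TCP position; "tool_rot": TCP orientation; "force": force on the tool from outside, world axes, zero at the start; "moment": the same for the moment, N m; "gripper_width": finger opening in m.
Only numpy, scipy, OpenCV 4.12 (cv2) and the standard library are available. Lean on these libraries where they do the work, as an engineer would, in place of code of your own. Each camera call takes 0.05 s, during which the arm holds its last target.

## Task

Get the carrier of brackets ready for powder coating: first slide the red transport lock fully home to its locked stop (towards the brackets), then clip every sprung earthing clamp on the bench onto the free upright front edge of a bracket, one clamp to a bracket, jaws well over the edge and the clamp hanging clear of the bench. When all are on, slide the lock fully back to its released stop, and leave the mug, can, tape and carton alone.

Things in the scene. Friction and masses are not known exactly. Their poses are not given: they have to be found in the camera images.
- clamp1: sprung clamp 1 (may be absent): peg-like clip, orange handles, copper jaws, 105 long, 28 thick (mm), 85 g, lying on its side. Origin on the hinge, mid thickness (14 above bench); x to the jaws, z along the hinge; frame fixed in the +y half. Shut: symmetric, handles 56 wide at x=-53. Squeezed (15 N, grip at x=-42) to the stop: handles parallel, 28 over outer faces, jaw tips 25 apart
- clamp1_bite (a point): point between clamp1's copper jaw pads at x = 40 mm, mid thickness, fixed in the +y half. The pads reach from x = 28 to 52 mm; behind them a throat 12 mm wide, then the hinge barrel, radius 9 mm
- clamp1_jaw (a joint): opening angle of clamp1's -y half against its +y half: 0 shut, 0.5 rad squeezed to the stop; the clamp's centre line lies at minus half this angle from the body's x, about its own z. About 0.12 when clipped on a bracket
- clamp2: sprung clamp 2 (may be absent): peg-like clip, orange handles, copper jaws, 105 long, 28 thick (mm), 85 g, lying on its side. Origin on the hinge, mid thickness (14 above bench); x to the jaws, z along the hinge; frame fixed in the +y half. Shut: symmetric, handles 56 wide at x=-53. Squeezed (15 N, grip at x=-42) to the stop: handles parallel, 28 over outer faces, jaw tips 25 apart
- clamp2_bite (a point): point between clamp2's copper jaw pads at x = 40 mm, mid thickness, fixed in the +y half. The pads reach from x = 28 to 52 mm; behind them a throat 12 mm wide, then the hinge barrel, radius 9 mm
- clamp2_jaw (a joint): opening angle of clamp2's -y half against its +y half: 0 shut, 0.5 rad squeezed to the stop; the clamp's centre line lies at minus half this angle from the body's x, about its own z. About 0.12 when clipped on a bracket
- clamp3: sprung clamp 3 (may be absent): peg-like clip, orange handles, copper jaws, 105 long, 28 thick (mm), 85 g, lying on its side. Origin on the hinge, mid thickness (14 above bench); x to the jaws, z along the hinge; frame fixed in the +y half. Shut: symmetric, handles 56 wide at x=-53. Squeezed (15 N, grip at x=-42) to the stop: handles parallel, 28 over outer faces, jaw tips 25 apart
- clamp3_bite (a point): point between clamp3's copper jaw pads at x = 40 mm, mid thickness, fixed in the +y half. The pads reach from x = 28 to 52 mm; behind them a throat 12 mm wide, then the hinge barrel, radius 9 mm
- clamp3_jaw (a joint): opening angle of clamp3's -y half against its +y half: 0 shut, 0.5 rad squeezed to the stop; the clamp's centre line lies at minus half this angle from the body's x, about its own z. About 0.12 when clipped on a bracket
- clamp4: sprung clamp 4 (may be absent): peg-like clip, orange handles, copper jaws, 105 long, 28 thick (mm), 85 g, lying on its side. Origin on the hinge, mid thickness (14 above bench); x to the jaws, z along the hinge; frame fixed in the +y half. Shut: symmetric, handles 56 wide at x=-53. Squeezed (15 N, grip at x=-42) to the stop: handles parallel, 28 over outer faces, jaw tips 25 apart
- clamp4_bite (a point): point between clamp4's copper jaw pads at x = 40 mm, mid thickness, fixed in the +y half. The pads reach from x = 28 to 52 mm; behind them a throat 12 mm wide, then the hinge barrel, radius 9 mm
- clamp4_jaw (a joint): opening angle of clamp4's -y half against its +y half: 0 shut, 0.5 rad squeezed to the stop; the clamp's centre line lies at minus half this angle from the body's x, about its own z. About 0.12 when clipped on a bracket
- bracket1: upright grey sheet-metal bracket 1, fixed in the carrier: 115 mm deep, 5 mm thick, from 12 to 85 mm above the bench; origin at the middle of its free upright front edge, x runs into the bracket, y across its thickness, z up. The first 40 mm from the front edge overhang the carrier's base with nothing beneath; brackets stand 95 mm apart
- bracket2: upright grey sheet-metal bracket 2, fixed in the carrier: 115 mm deep, 5 mm thick, from 12 to 85 mm above the bench; origin at the middle of its free upright front edge, x runs into the bracket, y across its thickness, z up. The first 40 mm from the front edge overhang the carrier's base with nothing beneath; brackets stand 95 mm apart
- bracket3: upright grey sheet-metal bracket 3, fixed in the carrier: 115 mm deep, 5 mm thick, from 12 to 85 mm above the bench; origin at the middle of its free upright front edge, x runs into the bracket, y across its thickness, z up. The first 40 mm from the front edge overhang the carrier's base with nothing beneath; brackets stand 95 mm apart
- bracket4: upright grey sheet-metal bracket 4, fixed in the carrier: 115 mm deep, 5 mm thick, from 12 to 85 mm above the bench; origin at the middle of its free upright front edge, x runs into the bracket, y across its thickness, z up. The first 40 mm from the front edge overhang the carrier's base with nothing beneath; brackets stand 95 mm apart
- carrier: blue work carrier, base 100 x 350 x 20 mm; x from its front (free bracket edges) to its back, origin 50 mm behind the bracket edges, on the bench, in the middle of its width; y along its length
- lock (a joint): slide of the transport lock: 0 at the released end stop (bolt out, red mark, away from the brackets), 0.07 m at the locked end stop (bolt into the carrier, green mark); grows along the carrier's +y; about 3 N to move
- lock_grip (a point): middle of the red upright grip of the lock, 70 mm above the bench; moves with it. Grip 32 mm (carrier x) by 20 mm (carrier y), its narrow part from 34 to 80 mm above the bench
- mug: blue mug, 90 mm high, 80 mm across, bystander; origin under its centre
- spray_can: yellow can, 170 mm high, 60 mm across, bystander; origin under its centre
- tape_roll: roll of paper tape, 100 mm across, 35 mm high, bystander; origin under its centre
- glove_carton: cardboard carton 100 x 120 x 60 mm, bystander; origin under its centre

How it is judged:
On the way, in this order (a step that is already met when the one before it is completed fails the run):
1. the lock is slid home to its locked stop (value of joint lock above 0.065 m), for 0.2 s.
2. every clamp present is clipped on a bracket edge, one to a bracket, with the lock still locked (((x of clamp1_bite in the frame of bracket1 between -0.002 and 0.035 m and y of clamp1_bite in the frame of bracket1 between -0.008 and 0.008 m and contact force between clamp1 and bracket1 above 2 N) or (x of clamp1_bite in the frame of bracket2 between -0.002 and 0.035 m and y of clamp1_bite in the frame of bracket2 between -0.008 and 0.008 m and contact force between clamp1 and bracket2 above 2 N) or (x of clamp1_bite in the frame of bracket3 between -0.002 and 0.035 m and y of clamp1_bite in the frame of bracket3 between -0.008 and 0.008 m and contact force between clamp1 and bracket3 above 2 N) or (x of clamp1_bite in the frame of bracket4 between -0.002 and 0.035 m and y of clamp1_bite in the frame of bracket4 between -0.008 and 0.008 m and contact force between clamp1 and bracket4 above 2 N)) and value of joint each of clamp1_jaw, clamp2_jaw, clamp3_jaw, clamp4_jaw below 0.22 rad and height (world z) of each of clamp1, clamp2, clamp3, clamp4 above 0.018 m and ((x of clamp2_bite in the frame of bracket1 between -0.002 and 0.035 m and y of clamp2_bite in the frame of bracket1 between -0.008 and 0.008 m and contact force between clamp2 and bracket1 above 2 N) or (x of clamp2_bite in the frame of bracket2 between -0.002 and 0.035 m and y of clamp2_bite in the frame of bracket2 between -0.008 and 0.008 m and contact force between clamp2 and bracket2 above 2 N) or (x of clamp2_bite in the frame of bracket3 between -0.002 and 0.035 m and y of clamp2_bite in the frame of bracket3 between -0.008 and 0.008 m and contact force between clamp2 and bracket3 above 2 N) or (x of clamp2_bite in the frame of bracket4 between -0.002 and 0.035 m and y of clamp2_bite in the frame of bracket4 between -0.008 and 0.008 m and contact force between clamp2 and bracket4 above 2 N)) and ((x of clamp3_bite in the frame of bracket1 between -0.002 and 0.035 m and y of clamp3_bite in the frame of bracket1 between -0.008 and 0.008 m and contact force between clamp3 and bracket1 above 2 N) or (x of clamp3_bite in the frame of bracket2 between -0.002 and 0.035 m and y of clamp3_bite in the frame of bracket2 between -0.008 and 0.008 m and contact force between clamp3 and bracket2 above 2 N) or (x of clamp3_bite in the frame of bracket3 between -0.002 and 0.035 m and y of clamp3_bite in the frame of bracket3 between -0.008 and 0.008 m and contact force between clamp3 and bracket3 above 2 N) or (x of clamp3_bite in the frame of bracket4 between -0.002 and 0.035 m and y of clamp3_bite in the frame of bracket4 between -0.008 and 0.008 m and contact force between clamp3 and bracket4 above 2 N)) and ((x of clamp4_bite in the frame of bracket1 between -0.002 and 0.035 m and y of clamp4_bite in the frame of bracket1 between -0.008 and 0.008 m and contact force between clamp4 and bracket1 above 2 N) or (x of clamp4_bite in the frame of bracket2 between -0.002 and 0.035 m and y of clamp4_bite in the frame of bracket2 between -0.008 and 0.008 m and contact force between clamp4 and bracket2 above 2 N) or (x of clamp4_bite in the frame of bracket3 between -0.002 and 0.035 m and y of clamp4_bite in the frame of bracket3 between -0.008 and 0.008 m and contact force between clamp4 and bracket3 above 2 N) or (x of clamp4_bite in the frame of bracket4 between -0.002 and 0.035 m and y of clamp4_bite in the frame of bracket4 between -0.008 and 0.008 m and contact force between clamp4 and bracket4 above 2 N)) and distance between clamp1 and clamp2 above 0.06 m and distance between each of clamp1, clamp2 and clamp3 above 0.06 m and distance between each of clamp1, clamp2, clamp3 and clamp4 above 0.06 m and value of joint lock above 0.06 m), for 0.3 s.
3. the lock is slid back to its released stop (value of joint lock below 0.005 m), for 0.2 s.
At the end, for the whole second after the job is handed in: Every clamp with its jaws shut (< 0.22 rad) on a bracket's front edge with over 2 N, bite point at most 2 mm short of the edge and within 8 mm of the mid plane, hinge over 18 mm up, clamps over 60 mm apart; lock within 5 mm of released; bystanders within 30 mm of their starts (((x of clamp1_bite in the frame of bracket1 between -0.002 and 0.035 m and y of clamp1_bite in the frame of bracket1 between -0.008 and 0.008 m and contact force between clamp1 and bracket1 above 2 N) or (x of clamp1_bite in the frame of bracket2 between -0.002 and 0.035 m and y of clamp1_bite in the frame of bracket2 between -0.008 and 0.008 m and contact force between clamp1 and bracket2 above 2 N) or (x of clamp1_bite in the frame of bracket3 between -0.002 and 0.035 m and y of clamp1_bite in the frame of bracket3 between -0.008 and 0.008 m and contact force between clamp1 and bracket3 above 2 N) or (x of clamp1_bite in the frame of bracket4 between -0.002 and 0.035 m and y of clamp1_bite in the frame of bracket4 between -0.008 and 0.008 m and contact force between clamp1 and bracket4 above 2 N)) and value of joint each of clamp1_jaw, clamp2_jaw, clamp3_jaw, clamp4_jaw below 0.22 rad and height (world z) of each of clamp1, clamp2, clamp3, clamp4 above 0.018 m and ((x of clamp2_bite in the frame of bracket1 between -0.002 and 0.035 m and y of clamp2_bite in the frame of bracket1 between -0.008 and 0.008 m and contact force between clamp2 and bracket1 above 2 N) or (x of clamp2_bite in the frame of bracket2 between -0.002 and 0.035 m and y of clamp2_bite in the frame of bracket2 between -0.008 and 0.008 m and contact force between clamp2 and bracket2 above 2 N) or (x of clamp2_bite in the frame of bracket3 between -0.002 and 0.035 m and y of clamp2_bite in the frame of bracket3 between -0.008 and 0.008 m and contact force between clamp2 and bracket3 above 2 N) or (x of clamp2_bite in the frame of bracket4 between -0.002 and 0.035 m and y of clamp2_bite in the frame of bracket4 between -0.008 and 0.008 m and contact force between clamp2 and bracket4 above 2 N)) and ((x of clamp3_bite in the frame of bracket1 between -0.002 and 0.035 m and y of clamp3_bite in the frame of bracket1 between -0.008 and 0.008 m and contact force between clamp3 and bracket1 above 2 N) or (x of clamp3_bite in the frame of bracket2 between -0.002 and 0.035 m and y of clamp3_bite in the frame of bracket2 between -0.008 and 0.008 m and contact force between clamp3 and bracket2 above 2 N) or (x of clamp3_bite in the frame of bracket3 between -0.002 and 0.035 m and y of clamp3_bite in the frame of bracket3 between -0.008 and 0.008 m and contact force between clamp3 and bracket3 above 2 N) or (x of clamp3_bite in the frame of bracket4 between -0.002 and 0.035 m and y of clamp3_bite in the frame of bracket4 between -0.008 and 0.008 m and contact force between clamp3 and bracket4 above 2 N)) and ((x of clamp4_bite in the frame of bracket1 between -0.002 and 0.035 m and y of clamp4_bite in the frame of bracket1 between -0.008 and 0.008 m and contact force between clamp4 and bracket1 above 2 N) or (x of clamp4_bite in the frame of bracket2 between -0.002 and 0.035 m and y of clamp4_bite in the frame of bracket2 between -0.008 and 0.008 m and contact force between clamp4 and bracket2 above 2 N) or (x of clamp4_bite in the frame of bracket3 between -0.002 and 0.035 m and y of clamp4_bite in the frame of bracket3 between -0.008 and 0.008 m and contact force between clamp4 and bracket3 above 2 N) or (x of clamp4_bite in the frame of bracket4 between -0.002 and 0.035 m and y of clamp4_bite in the frame of bracket4 between -0.008 and 0.008 m and contact force between clamp4 and bracket4 above 2 N)) and distance between clamp1 and clamp2 above 0.06 m and distance between each of clamp1, clamp2 and clamp3 above 0.06 m and distance between each of clamp1, clamp2, clamp3 and clamp4 above 0.06 m and value of joint lock below 0.005 m and distance of each of mug, spray_can, tape_roll, glove_carton from where it was at the start of the episode below 0.03 m); the robot touches nothing.
It fails at once if the mug is pushed more than 40 mm or tipped over (distance of mug from where it was at the start of the episode above 0.04 m or angle between mug's own z axis and vertical above 0.6 rad).
It fails at once if the spray can is pushed more than 40 mm or tipped over (distance of spray_can from where it was at the start of the episode above 0.04 m or angle between spray_can's own z axis and vertical above 0.6 rad).
It fails at once if the tape roll is pushed more than 40 mm or tipped over (distance of tape_roll from where it was at the start of the episode above 0.04 m or angle between tape_roll's own z axis and vertical above 0.6 rad).
It fails at once if the glove carton is pushed more than 40 mm or tipped over (distance of glove_carton from where it was at the start of the episode above 0.04 m or angle between glove_carton's own z axis and vertical above 0.6 rad).
Of clamp1, clamp2, clamp3, clamp4 only 3 to 4 are there at a start; the rules pass over those that are not, and their reading is None.
At some moment in a run one of clamp1, clamp2, clamp3, clamp4 may be knocked a few centimetres aside while the robot is not near it.
It also fails if it takes over 210 s, if anything falls off the work surface, if the arm or the gripper's body presses on something with over 40 N, if the wrist force passes 120 N, or if a joint passes its speed limit or range.

## Working session

There is one attempt and no reset: what is moved stays moved. The work goes in short steps, Python scripts to look and compute and a tool call to move; the robot and the scene stay as the last step left them, time stands still between calls to the robot, and variables do not carry over. Pictures are saved under pics/ and viewed, and the job is handed in when it is done.

Besides the shell and the picture viewer there is one more tool, called by a JSON object that holds its "api" and its "payload", one argument or row to a line. step_arm: Moves the arm, as the interface text tells. Its arguments: {"type":"object","properties":{"series":{"type":"array","items":{"type":"object","properties":{"fingers":{"type":"number"},"x":{"type":"number"},"y":{"type":"number"},"z":{"type":"number"},"ax":{"type":"number"},"ay":{"type":"number"},"az":{"type":"number"}}}},"squeeze":{"type":"number"}},"required":["series"]}

```bash
mkdir -p pics; ls; python3 - <<'E'
from workcell import bot
import cv2
print(bot.state())
for n in ["scene","top","wrist"]:
    c=bot.calibration(n); print(n,c)
    cv2.imwrite(f"pics/{n}0.png",bot.snapshot(n)[:,:,::-1])
E
```

```text
pics
{'t': 0.0, 'q': array([ 1.46016552,  0.50185386, -0.42677099,  1.55145142,  0.22079846,
        1.13826755, -0.21026937]), 'qvel': array([-1.95099925e-03,  1.10979559e-03, -1.36231042e-03,  1.75749264e-05,
        1.88529653e-04,  1.03155856e-03,  1.94395565e-04]), 'joint_torque': array([ 7.01511708e-04, -5.69534826e+01, -5.81562370e+00, -2.80940509e+01,
        1.07586232e-02,  1.21369067e-02, -3.22871415e-05]), 'tool_pos': array([ 0.23706981, -0.60449054,  0.23025318]), 'tool_rot': array([-0.69468225, -0.13209747,  0.69488921, -0.130751  ]), 'force': array([-0.22932477, -1.03575791, -0.11809603]), 'moment': array([ 0.00578529, -0.02740465, -0.02603048]), 'gripper_width': 0.08569680606062105}
scene {'fx': 474.4779333177949, 'fy': 474.4779333177949, 'cx': 252.74877767447458, 'cy': 184.22555754952793, 'R': array([[-0.8993074 ,  0.43704627,  0.01538691],
       [ 0.35778738,  0.7555373 , -0.5487728 ],
       [-0.25146449, -0.4880102 , -0.83582992]]), 't': array([ 0.48911908, -0.15799731,  1.76331593])}
top {'fx': 355.1714348982281, 'fy': 355.1714348982281, 'cx': 260.0133980651609, 'cy': 188.0490769278864, 'R': array([[-0.02120312, -0.99974054, -0.00832407],
       [-0.98086772,  0.02241299, -0.1933809 ],
       [ 0.19351729,  0.00406453, -0.98108845]]), 't': array([0.01840291, 0.56224158, 1.05237133])}
wrist {'fx': 277.2570099307303, 'fy': 277.2570099307303, 'cx': 246.39754281265695, 'cy': 191.21589566644263, 'R': array([[ 0.36558692, -0.93077405, -0.00242413],
       [-0.89562796, -0.35248891,  0.27129713],
       [-0.25337081, -0.09701157, -0.96249259]]), 't': array([-0.64958464, -0.03618565,  0.38061776])}
```

View pics/scene0.png

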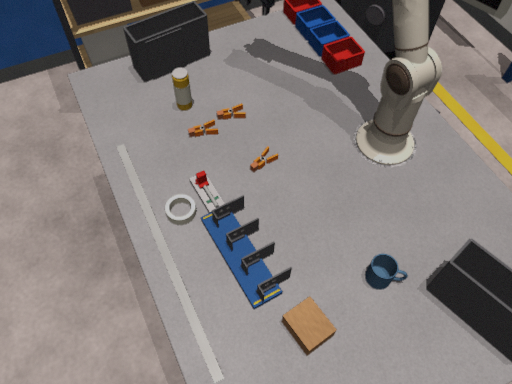

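View pics/top0.png

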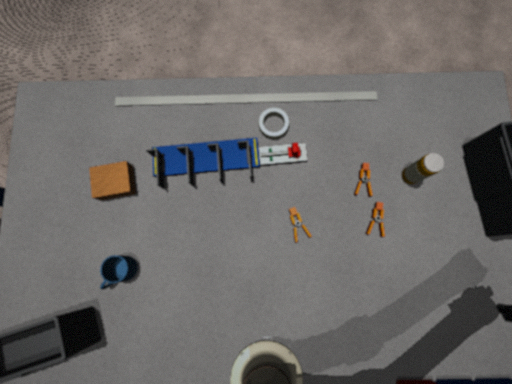

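View pics/wrist0.png

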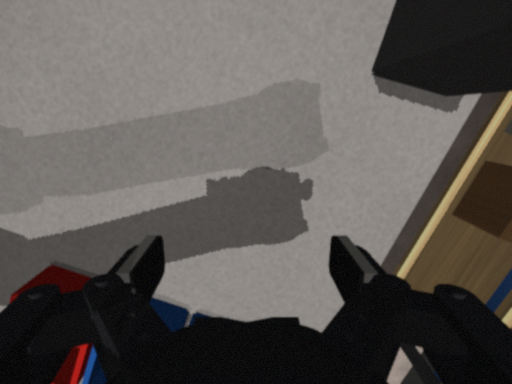

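The scene has three clamps, four brackets whose free edges face the robot, and the lock with its red grip on the −y side. Next I'll zoom in and measure.

```bash
cat > h.py <<'E'
import numpy as np, cv2
from workcell import bot
def ray(c,u,v):
    R=np.array(c["R"]);t=np.array(c["t"])
    d=R.T@np.array([(u-c["cx"])/c["fx"],(v-c["cy"])/c["fy"],1.0]); o=-R.T@t
    return o,d
def plane(c,u,v,z):
    o,d=ray(c,u,v); return o+d*(z-o[2])/d[2]
def proj(c,X):
    p=np.array(c["R"])@np.array(X)+np.array(c["t"]); return np.array([c["fx"]*p[0]/p[2]+c["cx"],c["fy"]*p[1]/p[2]+c["cy"]])
def tri(c1,p1,c2,p2):
    o1,d1=ray(c1,*p1);o2,d2=ray(c2,*p2)
    A=np.stack([d1,-d2],1);s=np.linalg.lstsq(A,o2-o1,rcond=None)[0]
    a=o1+s[0]*d1;b=o2+s[1]*d2;return (a+b)/2,np.linalg.norm(a-b)
def orange(img):
    h=cv2.cvtColor(img,cv2.COLOR_RGB2HSV)
    return cv2.inRange(h,(6,150,90),(20,255,255))
E
python3 - <<'E'
import cv2
from h import *
t=cv2.imread('pics/top0.png'); s=cv2.imread('pics/scene0.png')
cv2.imwrite('pics/t_z1.png',cv2.resize(t[95:245,250:450],None,fx=4,fy=4,interpolation=cv2.INTER_CUBIC))
cv2.imwrite('pics/t_z2.png',cv2.resize(t[95:215,130:320],None,fx=4,fy=4,interpolation=cv2.INTER_CUBIC))
cv2.imwrite('pics/s_z1.png',cv2.resize(s[155:310,165:320],None,fx=4,fy=3.8,interpolation=cv2.INTER_CUBIC))
for n,img in(('top',t),('scene',s)):
    c=bot.calibration(n)
    m=orange(img[:,:,::-1].copy())
    k,l,st,ce=cv2.connectedComponentsWithStats(m)
    for i in range(1,k):
        if st[i,4]>15: print(n,st[i],ce[i],plane(c,*ce[i],0.014))
E
```

```text
top [  90  162   40   36 1112] [109.77428058 179.41097122] [0.6105065  0.49564551 0.014     ]
top [360 163  10  16  99] [364.68686869 170.26262626] [ 0.6218694  -0.33614926  0.014     ]
top [355 180   7  14  38] [357.81578947 187.02631579] [ 0.56673971 -0.30967039  0.014     ]
top [367 182   5  14  37] [369.37837838 188.45945946] [ 0.56118026 -0.34652687  0.014     ]
top [373 202  11  16 103] [378.01941748 209.57281553] [ 0.49206783 -0.36847089  0.014     ]
top [290 208  11  16  81] [293.91358025 214.77777778] [ 0.48136098 -0.09993332  0.014     ]
top [367 220   8  14  44] [370.20454545 226.5       ] [ 0.43883898 -0.33926029  0.014     ]
top [380 223   5  14  36] [382.         229.19444444] [ 0.42955728 -0.37567346  0.014     ]
top [302 225   9  12  34] [306.  230.5] [ 0.43068855 -0.13608032  0.014     ]
top [294 228   3  14  33] [295.03030303 234.42424242] [ 0.41913689 -0.10098391  0.014     ]
scene [233 104  12  14 107] [238.18691589 111.36448598] [ 0.43352963 -0.3550837   0.014     ]
scene [218 109  13  10  81] [225.01234568 113.51851852] [ 0.48359327 -0.36649582  0.014     ]
scene [204 120  14  14 116] [210.30172414 127.50862069] [ 0.56145855 -0.32659915  0.014     ]
scene [189 125  14  11  86] [196.72093023 130.56976744] [ 0.61278684 -0.33443362  0.014     ]
scene [262 147   7   9  32] [265.15625 151.21875] [ 0.42616572 -0.14023465  0.014     ]
scene [267 154  11   9  55] [272.         158.09090909] [ 0.41788157 -0.10227717  0.014     ]
scene [251 157  14  12  79] [258.50632911 163.11392405] [ 0.47133007 -0.10304837  0.014     ]
```

View pics/t_z1.png

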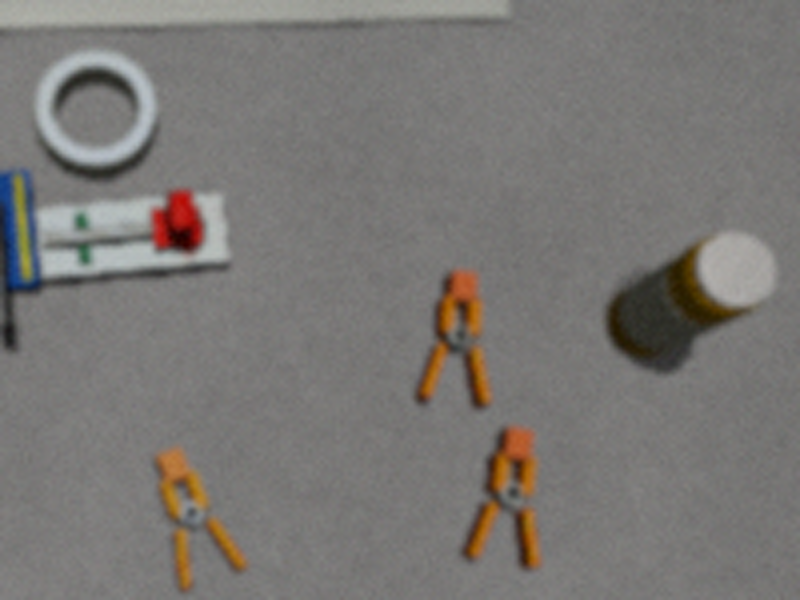

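View pics/t_z2.png

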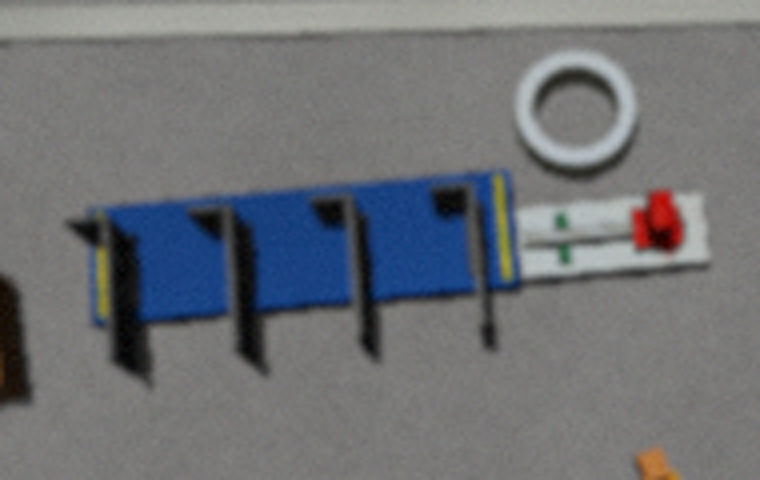

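View pics/s_z1.png

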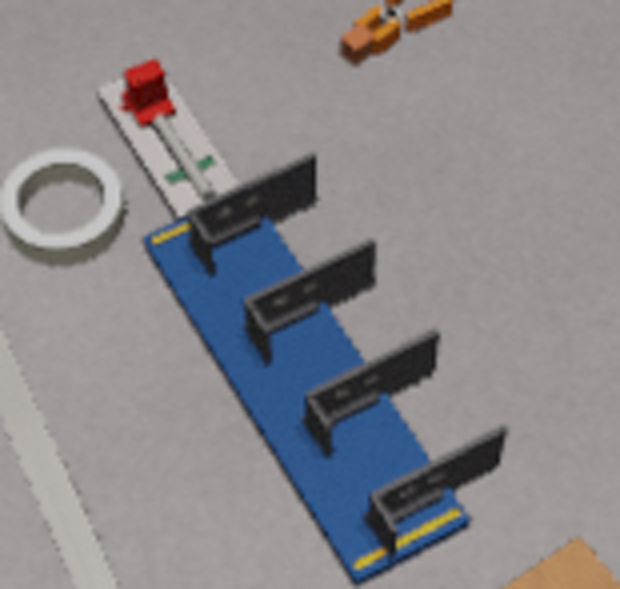

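```bash
python3 - <<'E'
from h import *
ct=bot.calibration("top");cs=bot.calibration("scene")
np.set_printoptions(precision=4,suppress=True)
print("bracket tips scene")
P=[]
for x,y in[(316,155),(375,243),(437,333),(505,430)]:
    p=plane(cs,165+x/4,155+y/3.8,0.085);P.append(p);print(p)
print(np.diff(P,axis=0))
# blue carrier mask top
for n,c in(("top",ct),("scene",cs)):
    img=cv2.imread(f'pics/{n}0.png');h=cv2.cvtColor(img,cv2.COLOR_BGR2HSV)
    m=cv2.inRange(h,(105,150,50),(120,255,255))
    k,l,st,ce=cv2.connectedComponentsWithStats(m)
    r=(slice(130,190),slice(140,275)) if n=="top" else (slice(190,320),slice(190,290))
    mm=np.zeros_like(m);mm[r]=m[r]
    ys,xs=np.nonzero(mm)
    W=np.array([plane(c,u,v,0.02)[:2] for u,v in zip(xs,ys)],np.float32)
    rc=cv2.minAreaRect(W);print(n,rc,cv2.boxPoints(rc))
    m=cv2.inRange(h,(0,170,80),(4,255,255))|cv2.inRange(h,(174,170,80),(180,255,255))
    r=(slice(130,175),slice(270,310)) if n=="top" else (slice(165,195),slice(185,220))
    mm=np.zeros_like(m);mm[r]=m[r];ys,xs=np.nonzero(mm)
    print("red",n,xs.min(),xs.max(),ys.min(),ys.max(),xs.mean(),ys.mean())
# top of grip: top img
print(plane(ct,250+181/4,95+200/4,0.08),plane(cs,165+145/4,155+72/3.8,0.08))
print(tri(ct,(250+181/4,95+205/4),cs,(165+145/4,155+78/3.8)))
for a in[(460,335),(512,490),(193,513)]:
    print("hinge",plane(ct,250+a[0]/4,95+a[1]/4,0.02))
E
```

```text
bracket tips scene
[0.5951 0.0382 0.085 ]
[0.59   0.1346 0.085 ]
[0.5839 0.228  0.085 ]
[0.5769 0.323  0.085 ]
[[-0.0052  0.0965 -0.    ]
 [-0.0061  0.0934  0.    ]
 [-0.007   0.095   0.    ]]
top ((0.6788055896759033, 0.17547596991062164), (0.09851502627134323, 0.3296259343624115), 4.161487102508545) [[0.6177 0.3363]
 [0.6416 0.0075]
 [0.7399 0.0147]
 [0.716  0.3434]]
red top 289 299 143 156 293.9072164948454 149.64948453608247
scene ((0.6810204386711121, 0.18994426727294922), (0.0986202210187912, 0.34042853116989136), 4.120357036590576) [[0.6196 0.3562]
 [0.6441 0.0166]
 [0.7424 0.0237]
 [0.718  0.3633]]
red scene 196 207 171 187 201.10679611650485 178.85436893203882
[ 0.6918 -0.1068  0.08  ] [ 0.6854 -0.1025  0.08  ]
(array([ 0.6882, -0.1054,  0.0708]), np.float64(0.006409782730178197))
hinge [ 0.5922 -0.3332  0.02  ]
hinge [ 0.4661 -0.3643  0.02  ]
hinge [ 0.4535 -0.112   0.02  ]
```

```bash
cat >> h.py <<'E'
from scipy.spatial.transform import Rotation as Ro
def rpt(yaw_y=None):
    """tool state; rotvec to reach tool x down and tool y at world heading yaw_y (mod pi)"""
    s=bot.state();R=Ro.from_quat(s["tool_rot"]);M=R.as_matrix()
    hy=np.arctan2(M[1,1],M[0,1])
    print("t %.2f pos(mm) %s ydir %.3f xaxis %s width %.1f F %s q %s"%(s["t"],np.round(s["tool_pos"]*1e3,1),hy,np.round(M[:,0],3),s["gripper_width"]*1e3,np.round(s["force"],1),np.round(s["q"],2)))
    if yaw_y is not None:
        d=(yaw_y-hy+np.pi/2)%np.pi-np.pi/2
        y=hy+d
        T=np.stack([[0,0,-1],[np.cos(y),np.sin(y),0],np.cross([0,0,-1],[np.cos(y),np.sin(y),0])],1)
        print("rotvec to target",np.round((Ro.from_matrix(T)*R.inv()).as_rotvec(),3))
    return s
E
python3 - <<'E'
from h import *
rpt(np.pi/2+0.07)
E
```

```text
t 0.15 pos(mm) [ 237.1 -604.6  230.5] ydir -1.197 xaxis [-0.001  0.001 -1.   ] width 85.6 F [-0.  -0.5 -0.1] q [ 1.46  0.5  -0.43  1.55  0.22  1.14 -0.21]
rotvec to target [-0.002 -0.    -0.304]
```

{"api": "step_arm", "payload": {
  "series": [
    {"x": 30, "y": 40, "az": -0.06, "fingers": 1},
    {"x": 30, "y": 40, "az": -0.06},
    {"x": 30, "y": 40, "az": -0.06},
    {"x": 30, "y": 40, "az": -0.06},
    {"x": 30, "y": 40, "az": -0.06}
  ],
  "squeeze": 25
}}

```text
invalid input at $.series[0]: expected keys fingers, x, y, z, ax, ay, az
```

{"api": "step_arm", "payload": {
  "series": [
    {"x": 30, "y": 35},
    {"x": 30, "y": 35},
    {"x": 30, "y": 35},
    {"x": 30, "y": 35},
    {"x": 30, "y": 35}
  ]
}}

```text
invalid input at $.series[0]: expected keys fingers, x, y, z, ax, ay, az
```

```bash
python3 - <<'E'
from h import *
rpt(np.pi/2+0.07)
E
```

```text
t 0.15 pos(mm) [ 237.1 -604.6  230.5] ydir -1.197 xaxis [-0.001  0.001 -1.   ] width 85.6 F [-0.  -0.5 -0.1] q [ 1.46  0.5  -0.43  1.55  0.22  1.14 -0.21]
rotvec to target [-0.002 -0.    -0.304]
```

All keys are needed in every row.

{"api": "step_arm", "payload": {
  "series": [
    {"x": 30, "y": 40, "z": 0, "ax": 0, "ay": 0, "az": -0.06, "fingers": 1},
    {"x": 30, "y": 40, "z": 0, "ax": 0, "ay": 0, "az": -0.06, "fingers": 1},
    {"x": 30, "y": 40, "z": 0, "ax": 0, "ay": 0, "az": -0.06, "fingers": 1},
    {"x": 30, "y": 40, "z": 0, "ax": 0, "ay": 0, "az": -0.06, "fingers": 1},
    {"x": 30, "y": 40, "z": 0, "ax": 0, "ay": 0, "az": -0.06, "fingers": 1}
  ],
  "squeeze": 25
}}

```text
t: 0.65
tool_pos: [0.3881, -0.4033, 0.2312]
tool_rot: [-0.707, -0.025, 0.707, -0.025]
force: [1.3, -0.6, -0.4]
gripper_width: 0.0856
```

{"api": "step_arm", "payload": {
  "series": [
    {"x": 30, "y": 35, "z": 0, "ax": 0, "ay": 0, "az": 0, "fingers": 1},
    {"x": 30, "y": 35, "z": 0, "ax": 0, "ay": 0, "az": 0, "fingers": 1},
    {"x": 30, "y": 35, "z": 0, "ax": 0, "ay": 0, "az": 0, "fingers": 1},
    {"x": 30, "y": 35, "z": 0, "ax": 0, "ay": 0, "az": 0, "fingers": 1},
    {"x": 30, "y": 35, "z": 0, "ax": 0, "ay": 0, "az": 0, "fingers": 1}
  ]
}}

```text
t: 1.15
tool_pos: [0.5381, -0.2286, 0.2312]
tool_rot: [-0.707, -0.026, 0.707, -0.026]
force: [-0.5, -1.2, -0.1]
gripper_width: 0.0853
```

```bash
python3 - <<'E'
from h import *
rpt(np.pi/2+0.07)
E
```

```text
t 1.15 pos(mm) [ 538.1 -228.6  231.2] ydir -1.497 xaxis [-0. -0. -1.] width 85.3 F [-0.5 -1.2 -0.1] q [ 0.78  0.4  -0.54  1.72  0.23  1.09 -1.33]
rotvec to target [ 0.    -0.    -0.004]
```

{"api": "step_arm", "payload": {
  "series": [
    {"x": 25, "y": 25, "z": -10, "ax": 0, "ay": 0, "az": 0, "fingers": 1},
    {"x": 25, "y": 25, "z": -10, "ax": 0, "ay": 0, "az": 0, "fingers": 1},
    {"x": 25, "y": 25, "z": -10, "ax": 0, "ay": 0, "az": 0, "fingers": 1},
    {"x": 25, "y": 25, "z": -10, "ax": 0, "ay": 0, "az": 0, "fingers": 1},
    {"x": 25, "y": 23, "z": -10, "ax": 0, "ay": 0, "az": 0, "fingers": 1}
  ]
}}

```text
t: 1.65
tool_pos: [0.663, -0.1057, 0.1805]
tool_rot: [-0.706, -0.026, 0.707, -0.026]
force: [0.4, -0.1, -0.2]
gripper_width: 0.0855
```

```bash
python3 - <<'E'
from h import *
rpt(np.pi/2+0.07)
print(bot.calibration("wrist"))
for n in["wrist","top"]:
    cv2.imwrite(f"pics/{n}1.png",bot.snapshot(n)[:,:,::-1])
E
```

```text
t 1.65 pos(mm) [ 663.  -105.7  180.5] ydir -1.497 xaxis [-0.001  0.    -1.   ] width 85.5 F [ 0.4 -0.1 -0.2] q [ 0.48  0.61 -0.53  1.53  0.33  1.09 -1.62]
rotvec to target [-0.    -0.001 -0.004]
{'fx': 277.2570099307303, 'fy': 277.2570099307303, 'cx': 246.39754281265695, 'cy': 191.21589566644263, 'R': array([[ 7.45297292e-02, -9.97218403e-01, -8.80890640e-04],
       [-9.59550620e-01, -7.19549635e-02,  2.72185764e-01],
       [-2.71492037e-01, -1.94406721e-02, -9.62244321e-01]]), 't': array([-0.15540581,  0.60676191,  0.50915316])}
```

View pics/wrist1.png

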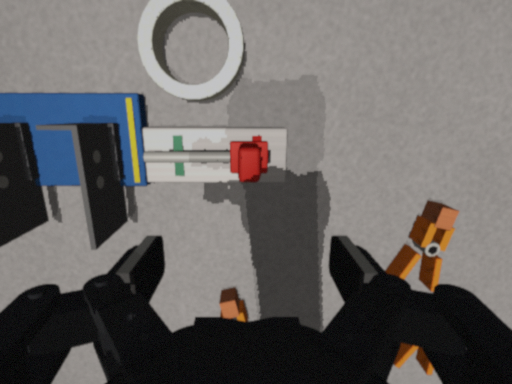

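```bash
python3 - <<'E'
from h import *
c=bot.calibration("wrist"); R=c["R"];print("cam",-R.T@c["t"])
w=cv2.imread('pics/wrist1.png');cv2.imwrite('pics/w1z.png',cv2.resize(w[90:270,60:310],None,fx=3.2,fy=3.2,interpolation=cv2.INTER_CUBIC))
E
```

```text
cam [ 0.73291668 -0.09628242  0.32342594]
```

View pics/w1z.png

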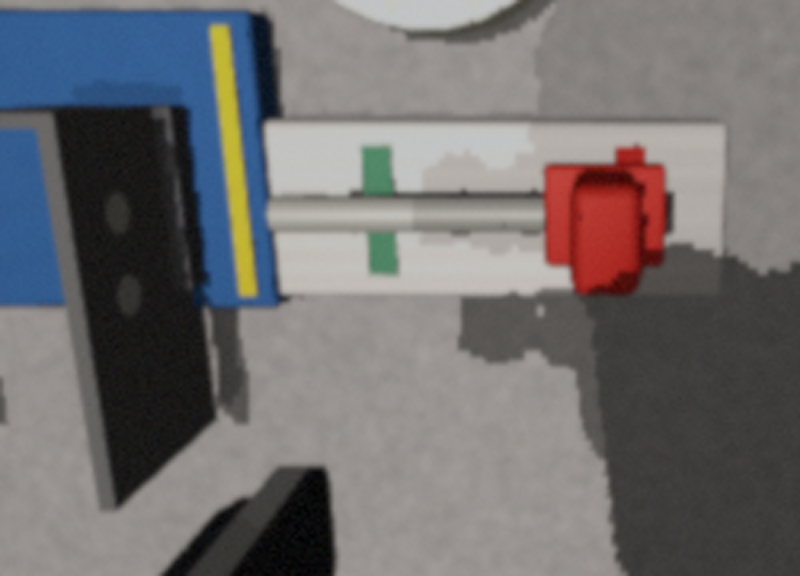

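```bash
python3 - <<'E'
from h import *
c=bot.calibration("wrist")
print("grip",plane(c,250,164.4,0.08)); print("ends",plane(c,250,90+185/3.2,0.08),plane(c,249,90+290/3.2,0.08))
print("br1 front",plane(c,60+109/3.2,90+508/3.2,0.085),"back",plane(c,60+48/3.2,90+115/3.2,0.085))
print("plate",plane(c,60+265/3.2,90+120/3.2,0.012),plane(c,60+725/3.2,90+122/3.2,0.012))
E
```

```text
grip [ 0.68912569 -0.10171647  0.08      ]
ends [ 0.7037326 -0.1004742  0.08     ] [ 0.67429047 -0.10207233  0.08      ]
br1 front [0.5968281  0.03953906 0.085     ] back [0.71052168 0.04777991 0.085     ]
plate [0.70806264 0.01755609 0.012     ] [ 0.72025433 -0.139757    0.012     ]
```

{"api": "step_arm", "payload": {
  "series": [
    {"x": 13, "y": 2, "z": -20, "ax": 0, "ay": 0, "az": 0, "fingers": 1},
    {"x": 13, "y": 2, "z": -30, "ax": 0, "ay": 0, "az": 0, "fingers": 1},
    {"x": 0, "y": 0, "z": -30, "ax": 0, "ay": 0, "az": 0, "fingers": 1},
    {"x": 0, "y": 0, "z": -30, "ax": 0, "ay": 0, "az": 0, "fingers": 1},
    {"x": 0, "y": 0, "z": -20, "ax": 0, "ay": 0, "az": 0, "fingers": 1}
  ]
}}

```text
t: 2.25
tool_pos: [0.6865, -0.1039, 0.0486]
tool_rot: [-0.705, -0.026, 0.708, -0.026]
force: [-0.5, -0.0, 0.7]
gripper_width: 0.0852
```

{"api": "step_arm", "payload": {
  "series": [
    {"x": 0, "y": 0, "z": 0, "ax": 0, "ay": 0, "az": 0, "fingers": 0.1},
    {"x": 0, "y": 0, "z": 0, "ax": 0, "ay": 0, "az": 0, "fingers": 0.1},
    {"x": 0, "y": 0, "z": 0, "ax": 0, "ay": 0, "az": 0, "fingers": 0.1},
    {"x": 0, "y": 0, "z": 0, "ax": 0, "ay": 0, "az": 0, "fingers": 0.1},
    {"x": 0, "y": 0, "z": 0, "ax": 0, "ay": 0, "az": 0, "fingers": 0.1}
  ]
}}

```text
t: 2.75
tool_pos: [0.6897, -0.1037, 0.0534]
tool_rot: [0.708, 0.026, -0.706, 0.026]
force: [0.0, -2.3, 4.2]
gripper_width: 0.0196
```

{"api": "step_arm", "payload": {
  "series": [
    {"x": -1, "y": 12, "z": 0, "ax": 0, "ay": 0, "az": 0, "fingers": 0.1},
    {"x": -1, "y": 12, "z": 0, "ax": 0, "ay": 0, "az": 0, "fingers": 0.1},
    {"x": -1, "y": 12, "z": 0, "ax": 0, "ay": 0, "az": 0, "fingers": 0.1},
    {"x": -1, "y": 12, "z": 0, "ax": 0, "ay": 0, "az": 0, "fingers": 0.1},
    {"x": -1, "y": 12, "z": 0, "ax": 0, "ay": 0, "az": 0, "fingers": 0.1}
  ]
}}

```text
t: 3.25
tool_pos: [0.6854, -0.0443, 0.0534]
tool_rot: [0.708, 0.025, -0.705, 0.027]
force: [2.1, -9.1, 6.5]
gripper_width: 0.0195
```

{"api": "step_arm", "payload": {
  "series": [
    {"x": 0, "y": 4, "z": 0, "ax": 0, "ay": 0, "az": 0, "fingers": 0.1},
    {"x": 0, "y": 2, "z": 0, "ax": 0, "ay": 0, "az": 0, "fingers": 0.1},
    {"x": 0, "y": 1, "z": 0, "ax": 0, "ay": 0, "az": 0, "fingers": 0.1},
    {"x": 0, "y": 1, "z": 0, "ax": 0, "ay": 0, "az": 0, "fingers": 0.1},
    {"x": 0, "y": 1, "z": 0, "ax": 0, "ay": 0, "az": 0, "fingers": 0.1}
  ]
}}

```text
t: 3.75
tool_pos: [0.6854, -0.0445, 0.0534]
tool_rot: [0.708, 0.02, -0.706, 0.028]
force: [0.7, -18.6, 6.8]
gripper_width: 0.0197
```

```bash
python3 - <<'E'
from h import *
rpt(np.pi/2+0.07)
for n in["wrist","top","scene"]:
    cv2.imwrite(f"pics/{n}2.png",bot.snapshot(n)[:,:,::-1])
t=cv2.imread('pics/top2.png');s=cv2.imread('pics/scene2.png')
cv2.imwrite('pics/z2.png',np.hstack([cv2.resize(t[100:220,220:320],(500,600),interpolation=cv2.INTER_CUBIC),cv2.resize(s[160:232,180:240],(300,360),interpolation=cv2.INTER_CUBIC).repeat(1,0) if 0 else cv2.resize(s[150:270,170:230],(300,600),interpolation=cv2.INTER_CUBIC)]))
E
```

```text
t 3.75 pos(mm) [685.4 -44.5  53.4] ydir -1.503 xaxis [ 0.004 -0.011 -1.   ] width 19.7 F [  0.7 -18.6   6.8] q [ 0.33  0.77 -0.46  1.57  0.42  0.9  -1.79]
rotvec to target [0.011 0.004 0.002]
```

View pics/z2.png

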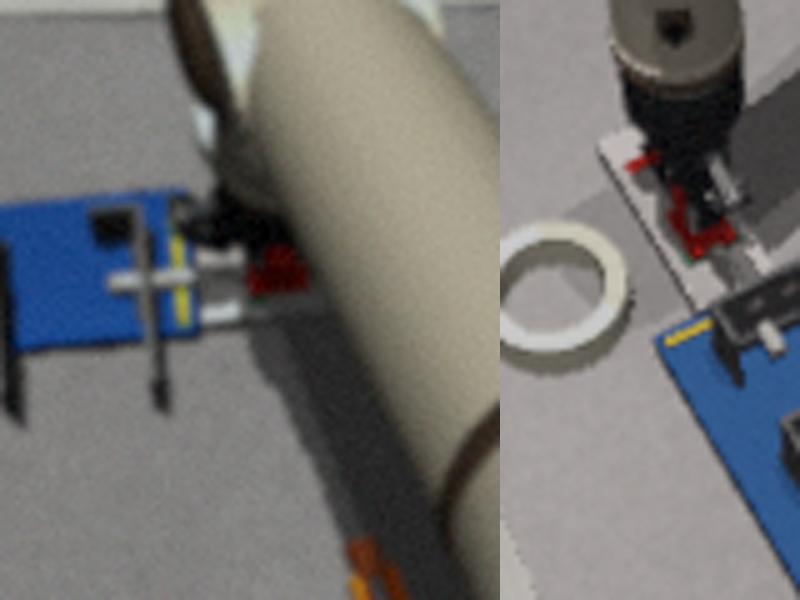

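View pics/wrist2.png

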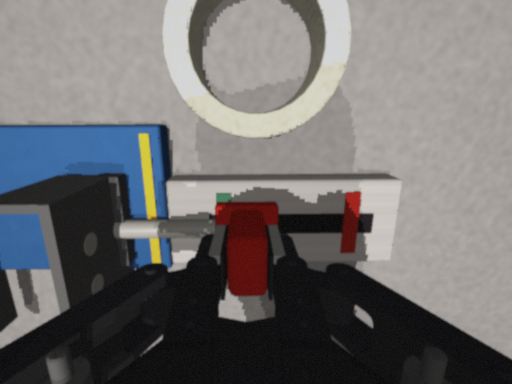

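```bash
python3 - <<'E'
from h import *
c=bot.calibration("wrist")
print("now block L/R z.03",plane(c,216,214,0.03),plane(c,278,214,0.03))
print("red mark",plane(c,343,245,0.012),plane(c,357,245,.012),"green top left",plane(c,216,198,.012),"slot end",plane(c,372,223,.012))
w=cv2.imread('pics/wrist2.png');cv2.imwrite('pics/w2z.png',cv2.resize(w[160:320,100:410],None,fx=2.5,fy=2.5,interpolation=cv2.INTER_CUBIC))
E
```

```text
now block L/R z.03 [ 0.69084172 -0.02557701  0.03      ] [ 0.69338968 -0.06536709  0.03      ]
red mark [ 0.66575588 -0.11855956  0.012     ] [ 0.66640518 -0.12892857  0.012     ] green top left [ 0.69597251 -0.02367443  0.012     ] slot end [ 0.68437236 -0.13673733  0.012     ]
```

View pics/w2z.png

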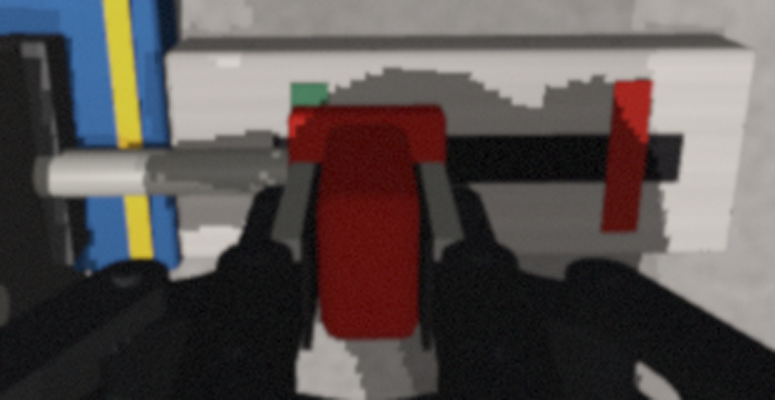

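```bash
python3 - <<'E'
from h import *
c1={'fx': 277.2570099307303, 'fy': 277.2570099307303, 'cx': 246.39754281265695, 'cy': 191.21589566644263, 'R': np.array([[ 7.45297292e-02, -9.97218403e-01, -8.80890640e-04],
       [-9.59550620e-01, -7.19549635e-02,  2.72185764e-01],
       [-2.71492037e-01, -1.94406721e-02, -9.62244321e-01]]), 't': np.array([-0.15540581,  0.60676191,  0.50915316])}
f=lambda x,y,z:plane(c1,60+x/3.2,90+y/3.2,z)
print("block0",f(546,200,.03),f(664,200,.03))
print("slot L",f(350,192,.012),"R",f(672,212,.012))
print("green",f(363,150,.012),f(390,150,.012),"red",f(617,152,.012),f(645,152,.012))
E
```

```text
block0 [ 0.69027784 -0.08747124  0.03      ] [ 0.6932024  -0.12653845  0.03      ]
slot L [ 0.68539037 -0.0177448   0.012     ] R [ 0.68681799 -0.13129745  0.012     ]
green [ 0.70030566 -0.02225794  0.012     ] [ 0.70100485 -0.0316041   0.012     ] red [ 0.7062003 -0.1102168  0.012    ] [ 0.70692549 -0.11991014  0.012     ]
```

{"api": "step_arm", "payload": {
  "series": [
    {"x": 0, "y": 2, "z": 1, "ax": 0, "ay": 0, "az": 0, "fingers": 0.1},
    {"x": 0, "y": 2, "z": 1, "ax": 0, "ay": 0, "az": 0, "fingers": 0.1},
    {"x": 0, "y": 2, "z": 0, "ax": 0, "ay": 0, "az": 0, "fingers": 0.1},
    {"x": 0, "y": 2, "z": 0, "ax": 0, "ay": 0, "az": 0, "fingers": 0.1},
    {"x": 0, "y": 2, "z": 0, "ax": 0, "ay": 0, "az": 0, "fingers": 0.1}
  ]
}}

```text
t: 4.4
tool_pos: [0.6854, -0.0443, 0.0534]
tool_rot: [0.707, 0.014, -0.706, 0.029]
force: [6.3, -33.3, -1.6]
gripper_width: 0.0195
```

{"api": "step_arm", "payload": {
  "series": [
    {"x": 0, "y": -10, "z": -2, "ax": 0, "ay": 0, "az": 0, "fingers": 0.1},
    {"x": 0, "y": -10, "z": 0, "ax": 0, "ay": 0, "az": 0, "fingers": 0.1},
    {"x": 1, "y": -12, "z": 0, "ax": 0, "ay": 0, "az": 0, "fingers": 0.1},
    {"x": 1, "y": -12, "z": 0, "ax": 0, "ay": 0, "az": 0, "fingers": 0.1},
    {"x": 1, "y": -12, "z": 0, "ax": 0, "ay": 0, "az": 0, "fingers": 0.1}
  ]
}}

```text
t: 4.9
tool_pos: [0.6879, -0.0779, 0.0532]
tool_rot: [0.708, 0.027, -0.705, 0.026]
force: [0.6, 4.6, 8.8]
gripper_width: 0.0194
```

{"api": "step_arm", "payload": {
  "series": [
    {"x": 1, "y": -12, "z": 0, "ax": 0, "ay": 0, "az": 0, "fingers": 0.1},
    {"x": 1, "y": -12, "z": 0, "ax": 0, "ay": 0, "az": 0, "fingers": 0.1},
    {"x": 0, "y": -7, "z": 0, "ax": 0, "ay": 0, "az": 0, "fingers": 0.1},
    {"x": 0, "y": -5, "z": 0, "ax": 0, "ay": 0, "az": 0, "fingers": 0.1},
    {"x": 0, "y": -5, "z": 0, "ax": 0, "ay": 0, "az": 0, "fingers": 0.1}
  ]
}}

```text
t: 5.4
tool_pos: [0.6906, -0.1148, 0.0532]
tool_rot: [0.708, 0.03, -0.705, 0.025]
force: [0.7, 15.1, 7.3]
gripper_width: 0.0193
```

Full travel measures 70.5 mm, so −0.0443 was the real locked stop. Sliding it home again.

{"api": "step_arm", "payload": {
  "series": [
    {"x": 0, "y": 10, "z": 0, "ax": 0, "ay": 0, "az": 0, "fingers": 0.1},
    {"x": -1, "y": 14, "z": 0, "ax": 0, "ay": 0, "az": 0, "fingers": 0.1},
    {"x": -1, "y": 14, "z": 0, "ax": 0, "ay": 0, "az": 0, "fingers": 0.1},
    {"x": -1, "y": 14, "z": 0, "ax": 0, "ay": 0, "az": 0, "fingers": 0.1},
    {"x": -1, "y": 14, "z": 0, "ax": 0, "ay": 0, "az": 0, "fingers": 0.1}
  ]
}}

```text
t: 5.9
tool_pos: [0.6864, -0.0565, 0.0532]
tool_rot: [0.708, 0.025, -0.705, 0.027]
force: [1.3, -3.2, 6.9]
gripper_width: 0.0193
```

{"api": "step_arm", "payload": {
  "series": [
    {"x": -1, "y": 10, "z": 0, "ax": 0, "ay": 0, "az": 0, "fingers": 0.1},
    {"x": 0, "y": 4, "z": 0, "ax": 0, "ay": 0, "az": 0, "fingers": 0.1},
    {"x": 0, "y": 3, "z": 0, "ax": 0, "ay": 0, "az": 0, "fingers": 0.1},
    {"x": 0, "y": 0, "z": 0, "ax": 0, "ay": 0, "az": 0, "fingers": 0.1},
    {"x": 0, "y": 0, "z": 0, "ax": 0, "ay": 0, "az": 0, "fingers": 0.1}
  ]
}}

```text
t: 6.4
tool_pos: [0.6855, -0.0446, 0.0532]
tool_rot: [0.708, 0.022, -0.705, 0.028]
force: [2.3, -10.8, 8.2]
gripper_width: 0.0193
```

{"api": "step_arm", "payload": {
  "series": [
    {"x": 0, "y": -6, "z": 0, "ax": 0, "ay": 0, "az": 0, "fingers": 0.7},
    {"x": 0, "y": 0, "z": 0, "ax": 0, "ay": 0, "az": 0, "fingers": 0.7},
    {"x": 0, "y": 0, "z": 0, "ax": 0, "ay": 0, "az": 0, "fingers": 0.7},
    {"x": 0, "y": 0, "z": 40, "ax": 0, "ay": 0, "az": 0, "fingers": 1},
    {"x": 0, "y": 0, "z": 40, "ax": 0, "ay": 0, "az": 0, "fingers": 1}
  ]
}}

```text
t: 6.9
tool_pos: [0.6813, -0.0427, 0.1298]
tool_rot: [-0.705, -0.027, 0.708, -0.026]
force: [0.7, -0.4, 0.6]
gripper_width: 0.0845
```

{"api": "step_arm", "payload": {
  "series": [
    {"x": -20, "y": -8, "z": 40, "ax": 0, "ay": 0, "az": 0.06, "fingers": 1},
    {"x": -40, "y": -16, "z": 10, "ax": 0, "ay": 0, "az": 0.06, "fingers": 1},
    {"x": -45, "y": -16, "z": 0, "ax": 0, "ay": 0, "az": 0.07, "fingers": 1},
    {"x": -45, "y": -16, "z": 0, "ax": 0, "ay": 0, "az": 0.07, "fingers": 1},
    {"x": -40, "y": -16, "z": 0, "ax": 0, "ay": 0, "az": 0.06, "fingers": 1}
  ]
}}

```text
t: 7.4
tool_pos: [0.4907, -0.1155, 0.1808]
tool_rot: [-0.693, -0.14, 0.694, -0.14]
force: [-0.7, -1.2, 0.3]
gripper_width: 0.0856
```

{"api": "step_arm", "payload": {
  "series": [
    {"x": -40, "y": -6, "z": 0, "ax": 0, "ay": 0, "az": 0, "fingers": 1},
    {"x": -30, "y": 0, "z": 0, "ax": 0, "ay": 0, "az": 0, "fingers": 1},
    {"x": -10, "y": 0, "z": 0, "ax": 0, "ay": 0, "az": 0, "fingers": 1},
    {"x": 0, "y": 0, "z": 0, "ax": 0, "ay": 0, "az": 0, "fingers": 1},
    {"x": 0, "y": 0, "z": 0, "ax": 0, "ay": 0, "az": 0, "fingers": 1}
  ]
}}

```text
t: 7.9
tool_pos: [0.415, -0.1218, 0.1818]
tool_rot: [0.694, 0.139, -0.693, 0.139]
force: [-0.8, 0.8, -0.0]
gripper_width: 0.0856
```

```bash
cat > look.py <<'E'
import sys
from h import *
n=sys.argv[1]; yaw=float(sys.argv[2]) if len(sys.argv)>2 else None
rpt(None if yaw is None else np.pi/2+yaw)
c=bot.calibration("wrist");img=bot.snapshot("wrist")
np.savez(f"pics/w{n}.npz",**c)
cv2.imwrite(f"pics/w{n}.png",cv2.resize(img[:,:,::-1],(768,576),interpolation=cv2.INTER_CUBIC))
E
python3 look.py A 0.39
```

```text
t 7.90 pos(mm) [ 415.  -121.8  181.8] ydir -1.176 xaxis [ 0.002 -0.    -1.   ] width 85.6 F [-0.8  0.8 -0. ] q [ 0.85  0.2  -0.69  2.11  0.16  0.88 -1.11]
rotvec to target [ 0.     0.002 -0.005]
```

View pics/wA.png

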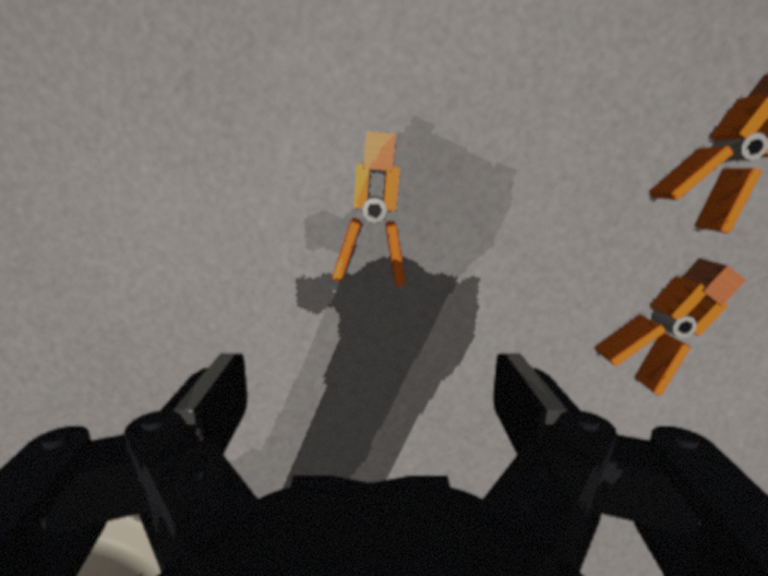

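```bash
cat > meas.py <<'E'
import sys
from h import *
n=sys.argv[1]; a=list(map(float,sys.argv[2:]))
c=dict(np.load(f"pics/w{n}.npz"))
H=plane(c,a[0]/1.5,a[1]/1.5,0.029);
print("hinge",H)
J=plane(c,a[2]/1.5,a[3]/1.5,0.028); d=J-H; print("jaw",J,"len",np.hypot(*d[:2]),"yaw",np.arctan2(d[1],d[0]))
if len(a)>4:
    L=plane(c,a[4]/1.5,a[5]/1.5,0.028);R_=plane(c,a[6]/1.5,a[7]/1.5,0.028);m=(L+R_)/2
    e=H-m;print("handle mid",m,"len",np.hypot(*e[:2]),"yaw",np.arctan2(e[1],e[0]),"w",np.linalg.norm(L-R_))
    e=J-m;yaw=np.arctan2(e[1],e[0]);print("overall yaw",yaw)
else: yaw=np.arctan2(d[1],d[0])
u=np.array([np.cos(yaw),np.sin(yaw)]);g=H[:2]-0.042*u
print("grasp",g)
s=rpt(np.pi/2+yaw);print("move mm",np.round((g-s["tool_pos"][:2])*1e3,1),"dz to 6mm",6-s["tool_pos"][2]*1e3)
E
python3 meas.py A 374 210 380 133 336 277 402 283
```

```text
hinge [ 0.4549909  -0.10933934  0.029     ]
jaw [ 0.50375137 -0.09323349  0.028     ] len 0.05135155298262137 yaw 0.3190229977221965
handle mid [ 0.40628458 -0.1258705   0.028     ] len 0.05143525124502631 yaw 0.32720487017000044 w 0.04912568532373576
overall yaw 0.32311726517296424
grasp [ 0.41516439 -0.12267535]
t 7.95 pos(mm) [ 415.3 -121.6  181.8] ydir -1.176 xaxis [ 0.002  0.    -1.   ] width 85.3 F [-0.5  0.3  0.9] q [ 0.85  0.2  -0.69  2.11  0.16  0.88 -1.11]
rotvec to target [-0.     0.002 -0.072]
move mm [-0.2 -1. ] dz to 6mm -175.764803357483
```

{"api": "step_arm", "payload": {
  "series": [
    {"x": 0, "y": -1, "z": -40, "ax": 0, "ay": 0, "az": -0.035, "fingers": 1},
    {"x": 0, "y": 0, "z": -40, "ax": 0, "ay": 0, "az": -0.035, "fingers": 1},
    {"x": 0, "y": 0, "z": -40, "ax": 0, "ay": 0, "az": 0, "fingers": 1},
    {"x": 0, "y": 0, "z": -38, "ax": 0, "ay": 0, "az": 0, "fingers": 1},
    {"x": 0, "y": 0, "z": -20, "ax": 0, "ay": 0, "az": 0, "fingers": 1}
  ]
}}

```text
t: 8.45
tool_pos: [0.4133, -0.1217, 0.0]
tool_rot: [-0.697, -0.116, 0.699, -0.113]
force: [0.1, 0.6, 0.8]
gripper_width: 0.0853
```

{"api": "step_arm", "payload": {
  "series": [
    {"x": 0, "y": 0, "z": 0, "ax": 0, "ay": 0, "az": 0, "fingers": 0.2},
    {"x": 0, "y": 0, "z": 0, "ax": 0, "ay": 0, "az": 0, "fingers": 0.2},
    {"x": 0, "y": 0, "z": 0, "ax": 0, "ay": 0, "az": 0, "fingers": 0.2},
    {"x": 0, "y": 0, "z": 0, "ax": 0, "ay": 0, "az": 0, "fingers": 0.2},
    {"x": 0, "y": 0, "z": 0, "ax": 0, "ay": 0, "az": 0, "fingers": 0.2}
  ],
  "squeeze": 35
}}

```text
t: 8.95
tool_pos: [0.4155, -0.1235, 0.0056]
tool_rot: [0.699, 0.113, -0.697, 0.115]
force: [-2.0, 0.7, 8.4]
gripper_width: 0.0273
```

{"api": "step_arm", "payload": {
  "series": [
    {"x": 0, "y": 0, "z": 0, "ax": 0, "ay": 0, "az": 0, "fingers": 0.2},
    {"x": 0, "y": 0, "z": 0, "ax": 0, "ay": 0, "az": 0, "fingers": 0.2},
    {"x": 0, "y": 0, "z": 5, "ax": 0, "ay": 0, "az": 0, "fingers": 0.2},
    {"x": 0, "y": 0, "z": 10, "ax": 0, "ay": 0, "az": 0, "fingers": 0.2},
    {"x": 0, "y": 0, "z": 20, "ax": 0, "ay": 0, "az": 0, "fingers": 0.2}
  ]
}}

```text
t: 9.45
tool_pos: [0.413, -0.123, 0.0391]
tool_rot: [-0.698, -0.114, 0.698, -0.114]
force: [0.8, -0.2, -1.5]
gripper_width: 0.0269
```

```bash
python3 look.py A2 0.072
```

```text
t 9.45 pos(mm) [ 413.  -123.    39.1] ydir -1.247 xaxis [-0.001  0.    -1.   ] width 26.9 F [ 0.8 -0.2 -1.5] q [ 0.69  0.47 -0.54  2.21  0.44  0.57 -1.43]
rotvec to target [-0.    -0.001 -0.252]
```

View pics/wA2.png

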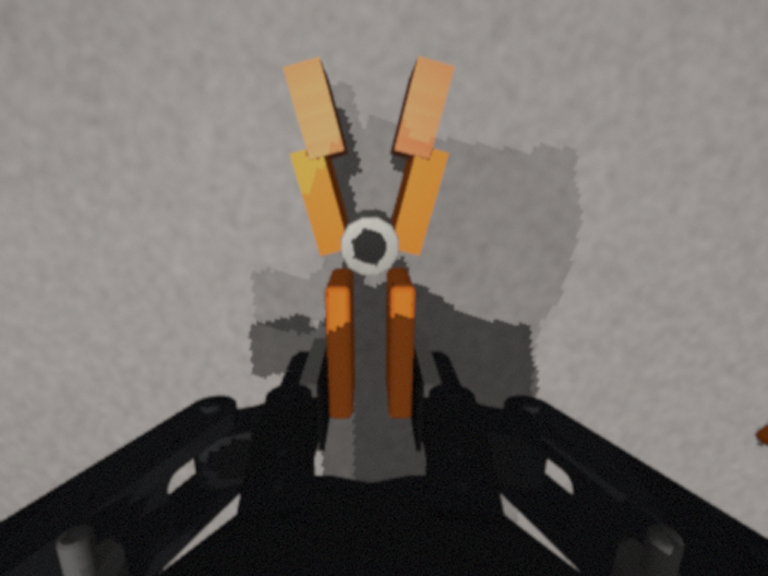

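```bash
python3 - <<'E'
from h import *
c=dict(np.load("pics/wA2.npz"));s=rpt()
H=plane(c,370/1.5,246/1.5,0.0625);print(H,H[:2]-s["tool_pos"][:2],np.linalg.norm(H[:2]-s["tool_pos"][:2]),np.arctan2(*(H[:2]-s["tool_pos"][:2])[::-1]))
for p in[(303,62),(436,62)]:
  print(plane(c,p[0]/1.5,p[1]/1.5,0.0615))
E
```

```text
t 9.50 pos(mm) [ 415.1 -123.5   41.9] ydir -1.247 xaxis [ 0.003 -0.002 -1.   ] width 27.2 F [0.  0.2 0.6] q [ 0.69  0.46 -0.54  2.21  0.44  0.57 -1.42]
[ 0.45810438 -0.10884433  0.0625    ] [0.0430233  0.01466791] 0.04545494766809646 0.3285714268903908
[ 0.49884398 -0.07647706  0.0615    ]
[ 0.51001988 -0.10975349  0.0615    ]
```

{"api": "step_arm", "payload": {
  "series": [
    {"x": 0, "y": 30, "z": 0, "ax": 0, "ay": 0, "az": -0.063, "fingers": 0.2},
    {"x": 10, "y": 40, "z": 0, "ax": 0, "ay": 0, "az": -0.063, "fingers": 0.2},
    {"x": 20, "y": 40, "z": 0, "ax": 0, "ay": 0, "az": -0.063, "fingers": 0.2},
    {"x": 20, "y": 30, "z": 0, "ax": 0, "ay": 0, "az": -0.063, "fingers": 0.2},
    {"x": 15, "y": 14.5, "z": 0, "ax": 0, "ay": 0, "az": 0, "fingers": 0.2}
  ]
}}

```text
t: 10.0
tool_pos: [0.4804, 0.0354, 0.0397]
tool_rot: [0.708, 0.027, -0.705, 0.026]
force: [0.5, 0.0, -0.8]
gripper_width: 0.0269
```

{"api": "step_arm", "payload": {
  "series": [
    {"x": 0, "y": 0, "z": 0, "ax": 0, "ay": 0, "az": 0, "fingers": 0.2},
    {"x": 0, "y": 0, "z": 0, "ax": 0, "ay": 0, "az": 0, "fingers": 0.2},
    {"x": 0, "y": 0, "z": 0, "ax": 0, "ay": 0, "az": 0, "fingers": 0.2},
    {"x": 0, "y": 0, "z": 0, "ax": 0, "ay": 0, "az": 0, "fingers": 0.2},
    {"x": 0, "y": 0, "z": 0, "ax": 0, "ay": 0, "az": 0, "fingers": 0.2}
  ]
}}

```text
t: 10.5
tool_pos: [0.4779, 0.0303, 0.0383]
tool_rot: [-0.707, -0.025, 0.707, -0.025]
force: [-0.4, -0.5, -0.3]
gripper_width: 0.0269
```

```bash
python3 look.py A3 0.072
```

```text
t 10.50 pos(mm) [477.9  30.3  38.3] ydir -1.501 xaxis [-0. -0. -1.] width 26.9 F [-0.4 -0.5 -0.3] q [ 0.28  0.52 -0.48  2.1   0.41  0.61 -1.98]
rotvec to target [ 0.    -0.     0.002]
```

View pics/wA3.png

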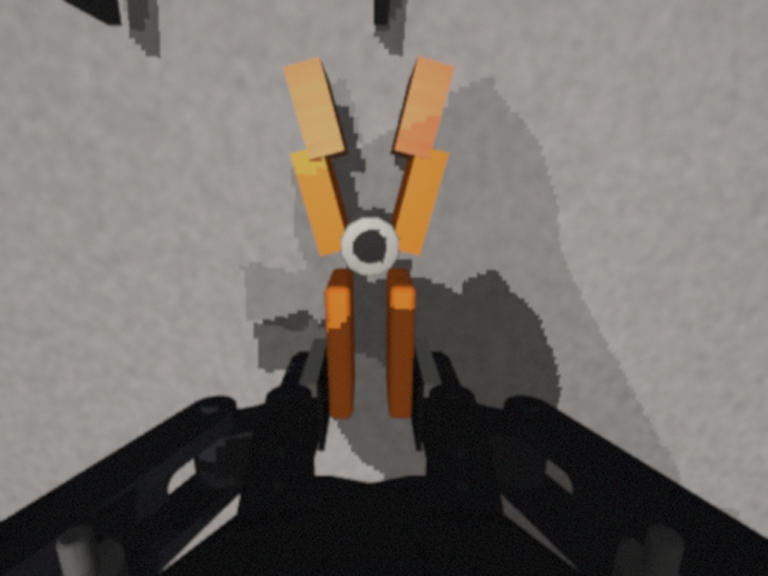

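```bash
python3 - <<'E'
from h import *
c=dict(np.load("pics/wA3.npz"));s=rpt()
for z in(0.012,):
  print("edge bottom",plane(c,376/1.5,24/1.5,z),plane(c,389/1.5,24/1.5,z))
for p in[(303,62),(436,62)]: print("tips",plane(c,p[0]/1.5,p[1]/1.5,0.0605))
print("hinge",plane(c,370/1.5,246/1.5,0.0615))
E
```

```text
t 10.55 pos(mm) [478.   30.5  38.3] ydir -1.500 xaxis [-0. -0. -1.] width 27.1 F [-0.8 -0.5 -1.4] q [ 0.28  0.52 -0.48  2.1   0.41  0.61 -1.98]
edge bottom [0.59747006 0.03573322 0.012     ] [0.59780151 0.03104521 0.012     ]
tips [0.57288459 0.05396221 0.0605    ]
tips [0.57536606 0.01887234 0.0605    ]
hinge [0.52522978 0.03281165 0.0615    ]
```

{"api": "step_arm", "payload": {
  "series": [
    {"x": 8, "y": -1, "z": 0, "ax": 0, "ay": 0, "az": 0, "fingers": 0.2},
    {"x": 8, "y": -1, "z": 0, "ax": 0, "ay": 0, "az": 0, "fingers": 0.2},
    {"x": 4, "y": 0, "z": 0, "ax": 0, "ay": 0, "az": 0, "fingers": 0.2},
    {"x": 0, "y": 0, "z": 0, "ax": 0, "ay": 0, "az": 0, "fingers": 0.2},
    {"x": 0, "y": 0, "z": 0, "ax": 0, "ay": 0, "az": 0, "fingers": 0.2}
  ]
}}

```text
t: 11.05
tool_pos: [0.4983, 0.0295, 0.0381]
tool_rot: [-0.706, -0.025, 0.707, -0.025]
force: [-0.1, 0.3, -1.4]
gripper_width: 0.0269
```

```bash
python3 look.py A4 0.072
```

```text
t 11.05 pos(mm) [498.3  29.5  38.1] ydir -1.499 xaxis [-0.  0. -1.] width 26.9 F [-0.1  0.3 -1.4] q [ 0.28  0.54 -0.47  2.05  0.41  0.64 -1.97]
rotvec to target [-0. -0.  0.]
```

View pics/wA4.png

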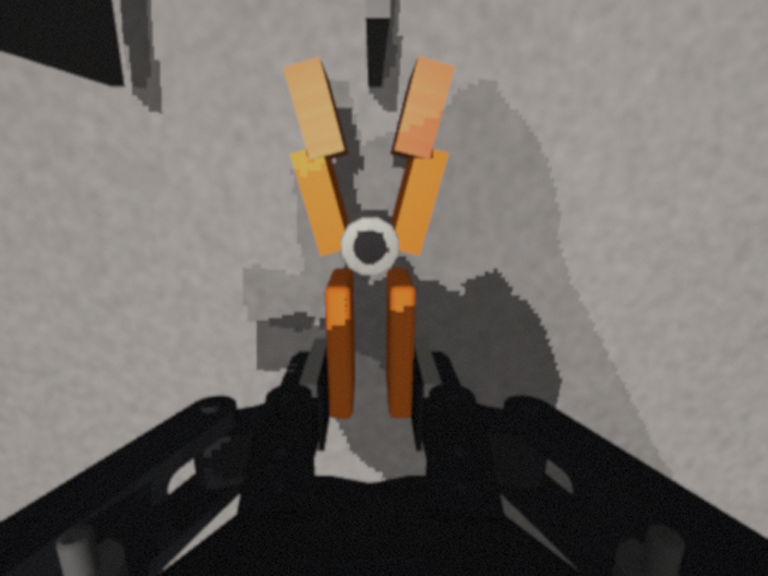

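```bash
python3 - <<'E'
from h import *
c=dict(np.load("pics/wA4.npz"));s=rpt()
print("top",plane(c,366/1.5,18/1.5,.085),plane(c,391/1.5,18/1.5,.085))
print("bot",plane(c,369/1.5,86/1.5,.012),plane(c,381.5/1.5,86/1.5,.012))
a=plane(c,303/1.5,62/1.5,0.0605);b=plane(c,436/1.5,62/1.5,0.0605)
print("tips mid",(a+b)/2,"hinge",plane(c,370/1.5,246/1.5,0.0615))
E
```

```text
t 11.10 pos(mm) [498.1  29.5  38.1] ydir -1.499 xaxis [-0.001  0.    -1.   ] width 27.0 F [-0.7  0.4 -0.5] q [ 0.28  0.54 -0.47  2.05  0.41  0.64 -1.97]
top [0.59708935 0.0366233  0.085     ] [0.59745943 0.03149504 0.085     ]
bot [0.59720136 0.03617115 0.012     ] [0.59753881 0.03150175 0.012     ]
tips mid [0.59447245 0.03573899 0.0605    ] hinge [0.54565443 0.032057   0.0615    ]
```

{"api": "step_arm", "payload": {
  "series": [
    {"x": 7, "y": -1.5, "z": 0, "ax": 0, "ay": 0, "az": 0, "fingers": 0.2},
    {"x": 8, "y": 0.5, "z": 0, "ax": 0, "ay": 0, "az": 0, "fingers": 0.2},
    {"x": 8, "y": 0.5, "z": 0, "ax": 0, "ay": 0, "az": 0, "fingers": 0.2},
    {"x": 0, "y": 0, "z": 0, "ax": 0, "ay": 0, "az": 0, "fingers": 0.2},
    {"x": 0, "y": 0, "z": 0, "ax": 0, "ay": 0, "az": 0, "fingers": 0.2}
  ]
}}

```text
t: 11.6
tool_pos: [0.5215, 0.029, 0.0382]
tool_rot: [-0.707, -0.025, 0.707, -0.025]
force: [0.1, -0.5, -1.1]
gripper_width: 0.0268
```

```bash
python3 look.py A5 0.072
```

```text
t 11.60 pos(mm) [521.5  29.   38.2] ydir -1.499 xaxis [-0.  0. -1.] width 26.8 F [ 0.1 -0.5 -1.1] q [ 0.27  0.57 -0.47  2.    0.41  0.66 -1.96]
rotvec to target [-0. -0.  0.]
```

View pics/wA5.png

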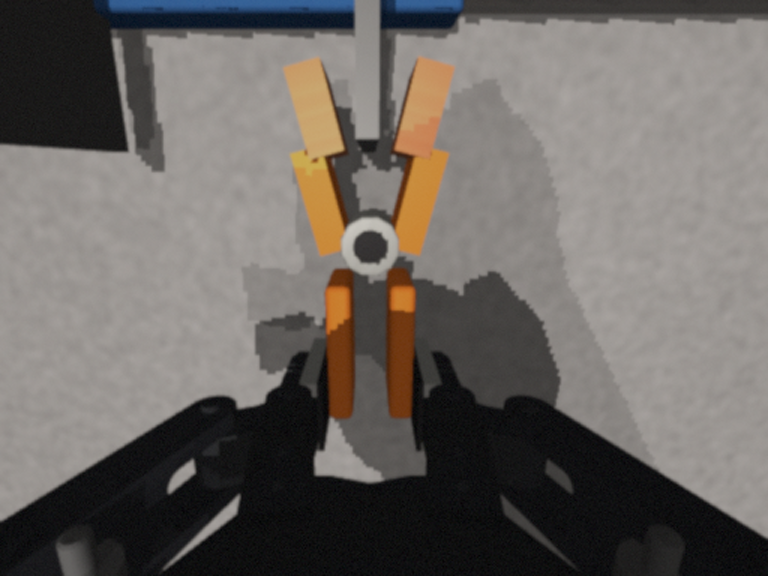

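Well centred: the edge lies between the jaws at the rear of the pads, at (368,140). Releasing now.

{"api": "step_arm", "payload": {
  "series": [
    {"x": 0, "y": 0, "z": 0, "ax": 0, "ay": 0, "az": 0, "fingers": 0.4},
    {"x": 0, "y": 0, "z": 0, "ax": 0, "ay": 0, "az": 0, "fingers": 0.6},
    {"x": 0, "y": 0, "z": 0, "ax": 0, "ay": 0, "az": 0, "fingers": 0.85},
    {"x": 0, "y": 0, "z": 0, "ax": 0, "ay": 0, "az": 0, "fingers": 0.85},
    {"x": 0, "y": 0, "z": 0, "ax": 0, "ay": 0, "az": 0, "fingers": 0.85}
  ]
}}

```text
t: 12.15
tool_pos: [0.5215, 0.0289, 0.0384]
tool_rot: [0.707, 0.025, -0.707, 0.025]
force: [0.0, -0.4, 0.6]
gripper_width: 0.0729
```

```bash
python3 look.py A6 0.072
```

```text
t 12.15 pos(mm) [521.5  28.9  38.4] ydir -1.499 xaxis [ 0. -0. -1.] width 72.9 F [ 0.  -0.4  0.6] q [ 0.27  0.57 -0.47  2.    0.41  0.66 -1.96]
rotvec to target [0. 0. 0.]
```

View pics/wA6.png

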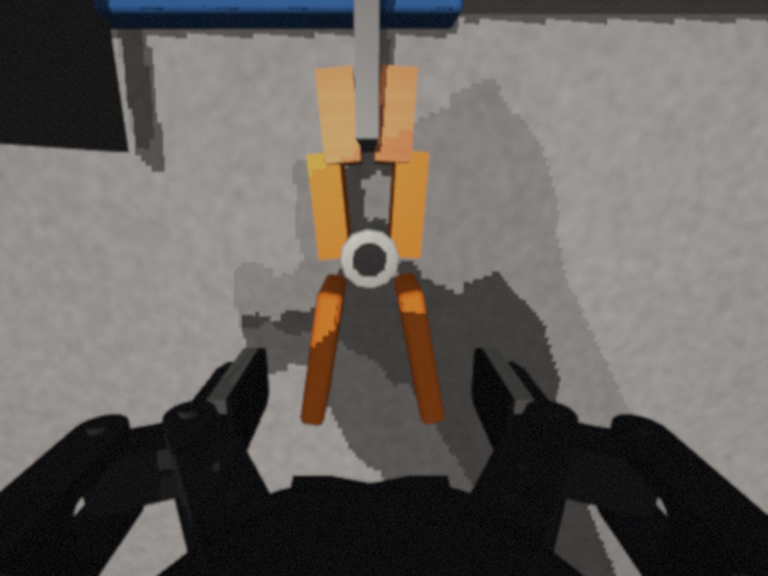

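{"api": "step_arm", "payload": {
  "series": [
    {"x": 0, "y": 0, "z": 30, "ax": 0, "ay": 0, "az": 0, "fingers": 0.85},
    {"x": 0, "y": 0, "z": 40, "ax": 0, "ay": 0, "az": 0, "fingers": 0.85},
    {"x": 0, "y": -10, "z": 40, "ax": 0, "ay": 0, "az": 0, "fingers": 1},
    {"x": 0, "y": -40, "z": 30, "ax": 0, "ay": 0, "az": -0.05, "fingers": 1},
    {"x": -15, "y": -45, "z": 0, "ax": 0, "ay": 0, "az": -0.05, "fingers": 1}
  ]
}}

```text
t: 12.7
tool_pos: [0.5115, -0.0654, 0.1834]
tool_rot: [0.711, -0.009, -0.703, -0.009]
force: [1.6, -0.5, -0.1]
gripper_width: 0.0856
```

{"api": "step_arm", "payload": {
  "series": [
    {"x": -20, "y": -45, "z": 0, "ax": 0, "ay": 0, "az": -0.05, "fingers": 1},
    {"x": -20, "y": -45, "z": 0, "ax": 0, "ay": 0, "az": -0.05, "fingers": 1},
    {"x": -20, "y": -45, "z": 0, "ax": 0, "ay": 0, "az": 0, "fingers": 1},
    {"x": -12, "y": -45, "z": 0, "ax": 0, "ay": 0, "az": 0, "fingers": 1},
    {"x": -10, "y": -45, "z": 0, "ax": 0, "ay": 0, "az": 0, "fingers": 1}
  ]
}}

```text
t: 13.2
tool_pos: [0.4231, -0.2929, 0.1787]
tool_rot: [0.706, -0.046, -0.706, -0.045]
force: [0.8, 0.3, 0.2]
gripper_width: 0.0854
```

{"api": "step_arm", "payload": {
  "series": [
    {"x": 0, "y": -40, "z": 0, "ax": 0, "ay": 0, "az": 0, "fingers": 1},
    {"x": 0, "y": -30, "z": 0, "ax": 0, "ay": 0, "az": 0, "fingers": 1},
    {"x": 0, "y": 0, "z": 0, "ax": 0, "ay": 0, "az": 0, "fingers": 1},
    {"x": 0, "y": 0, "z": 0, "ax": 0, "ay": 0, "az": 0, "fingers": 1},
    {"x": 0, "y": 0, "z": 0, "ax": 0, "ay": 0, "az": 0, "fingers": 1}
  ]
}}

```text
t: 13.7
tool_pos: [0.4247, -0.3596, 0.1782]
tool_rot: [-0.706, 0.044, 0.706, 0.045]
force: [1.0, 0.9, 0.3]
gripper_width: 0.0852
```

```bash
python3 look.py B1 -0.12
```

```text
t 13.70 pos(mm) [ 424.7 -359.6  178.2] ydir -1.697 xaxis [-0.     0.001 -1.   ] width 85.2 F [1.  0.9 0.3] q [ 0.96  0.39 -0.38  1.84  0.17  0.95 -1.19]
rotvec to target [-0.001 -0.     0.006]
```

View pics/wB1.png

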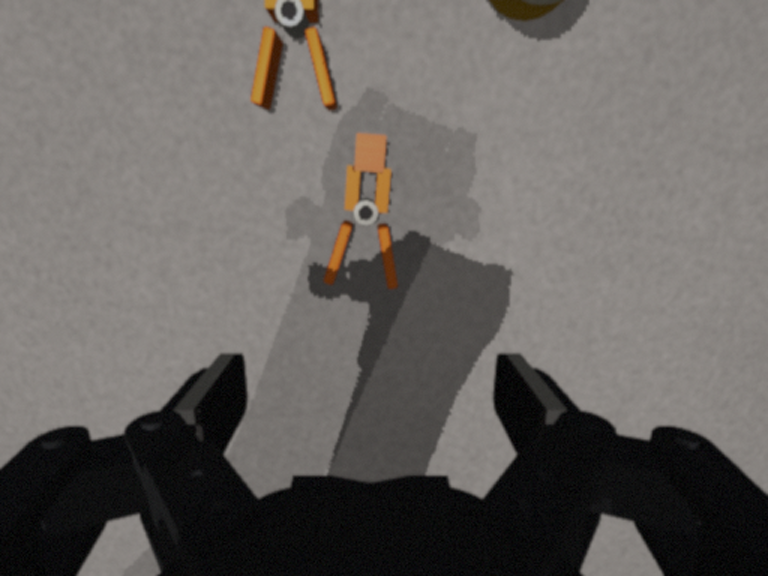

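```bash
python3 meas.py B1 366 212 372 134 328 281 392 287
```

```text
hinge [ 0.46516725 -0.36258598  0.029     ]
jaw [ 0.51553881 -0.37311157  0.028     ] len 0.05145951628474179 yaw -0.20599500702341705
handle mid [ 0.41377707 -0.35154368  0.028     ] len 0.05256314006272921 yaw -0.2116535814264202 w 0.047175582699037766
overall yaw -0.2088543115026032
grasp [ 0.42407995 -0.35387773]
t 13.75 pos(mm) [ 424.8 -359.4  178.3] ydir -1.697 xaxis [-0.     0.001 -1.   ] width 85.2 F [-0.1 -0.3 -0.1] q [ 0.96  0.39 -0.38  1.84  0.17  0.95 -1.19]
rotvec to target [-0.001 -0.    -0.083]
move mm [-0.7  5.5] dz to 6mm -172.26828402275436
```

{"api": "step_arm", "payload": {
  "series": [
    {"x": -1, "y": 3, "z": -40, "ax": 0, "ay": 0, "az": -0.04, "fingers": 1},
    {"x": 0, "y": 2.5, "z": -40, "ax": 0, "ay": 0, "az": -0.043, "fingers": 1},
    {"x": 0, "y": 0, "z": -40, "ax": 0, "ay": 0, "az": 0, "fingers": 1},
    {"x": 0, "y": 0, "z": -36, "ax": 0, "ay": 0, "az": 0, "fingers": 1},
    {"x": 0, "y": 0, "z": -15, "ax": 0, "ay": 0, "az": 0, "fingers": 1}
  ]
}}

```text
t: 14.25
tool_pos: [0.4219, -0.3526, 0.0044]
tool_rot: [-0.702, 0.073, 0.705, 0.075]
force: [-0.6, 0.2, 0.3]
gripper_width: 0.0852
```

{"api": "step_arm", "payload": {
  "series": [
    {"x": 0, "y": 0, "z": 0, "ax": 0, "ay": 0, "az": 0, "fingers": 0.2},
    {"x": 0, "y": 0, "z": 0, "ax": 0, "ay": 0, "az": 0, "fingers": 0.2},
    {"x": 0, "y": 0, "z": 0, "ax": 0, "ay": 0, "az": 0, "fingers": 0.2},
    {"x": 0, "y": 0, "z": 0, "ax": 0, "ay": 0, "az": 0, "fingers": 0.2},
    {"x": 0, "y": 0, "z": 0, "ax": 0, "ay": 0, "az": 0, "fingers": 0.2}
  ],
  "squeeze": 35
}}

```text
t: 14.75
tool_pos: [0.4257, -0.3568, 0.011]
tool_rot: [0.705, -0.075, -0.702, -0.073]
force: [-1.4, 1.6, 10.9]
gripper_width: 0.0272
```

{"api": "step_arm", "payload": {
  "series": [
    {"x": 0, "y": 0, "z": 0, "ax": 0, "ay": 0, "az": 0, "fingers": 0.2},
    {"x": 0, "y": 0, "z": 5, "ax": 0, "ay": 0, "az": 0, "fingers": 0.2},
    {"x": 0, "y": 0, "z": 10, "ax": 0, "ay": 0, "az": 0, "fingers": 0.2},
    {"x": 0, "y": 0, "z": 20, "ax": 0, "ay": 0, "az": 0, "fingers": 0.2},
    {"x": 0, "y": 0, "z": 0, "ax": 0, "ay": 0, "az": 0, "fingers": 0.2}
  ]
}}

```text
t: 15.25
tool_pos: [0.4254, -0.3573, 0.0456]
tool_rot: [0.705, -0.076, -0.701, -0.073]
force: [-0.1, -1.0, 0.3]
gripper_width: 0.0272
```

```bash
python3 look.py B2 0.072; python3 - <<'E'
from h import *
im=bot.snapshot("top")[:,:,::-1]
cv2.imwrite("pics/topB.png",cv2.resize(im[95:245,130:450],None,fx=2.5,fy=2.5,interpolation=cv2.INTER_CUBIC))
E
```

```text
t 15.25 pos(mm) [ 425.4 -357.3   45.6] ydir -1.782 xaxis [ 0.004 -0.004 -1.   ] width 27.2 F [-0.1 -1.   0.3] q [ 0.89  0.57 -0.31  1.92  0.26  0.68 -1.35]
rotvec to target [0.003 0.005 0.284]
```

View pics/wB2.png

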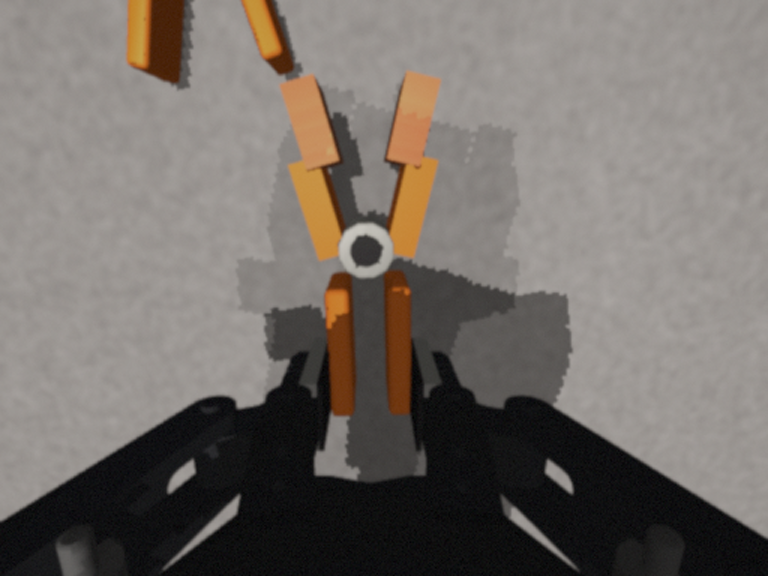

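View pics/topB.png

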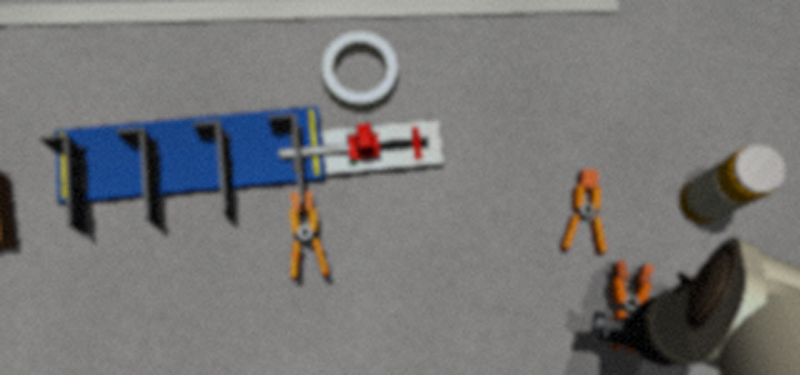

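```bash
python3 - <<'E'
from h import *
c=dict(np.load("pics/wB2.npz"));s=rpt()
H=plane(c,367/1.5,250/1.5,.063);a=plane(c,297/1.5,80/1.5,.062);b=plane(c,423/1.5,76/1.5,.062)
M=Ro.from_quat(s["tool_rot"]).as_matrix();f=np.array([np.sin(-0+1.782-np.pi/2)*0,0])
yaw=-1.782+np.pi/2
F=np.array([np.cos(yaw),np.sin(yaw)]);L=np.array([-F[1],F[0]])
for n,p in(("hinge",H),("tips",(a+b)/2)):
    d=p[:2]-s["tool_pos"][:2];print(n,d@F*1e3,d@L*1e3)
c=dict(np.load("pics/wA4.npz"));p=np.array([.4983,.0295]);yaw=.072;F=np.array([np.cos(yaw),np.sin(yaw)]);L=np.array([-F[1],F[0]])
a=plane(c,303/1.5,62/1.5,0.0605);b=plane(c,436/1.5,62/1.5,0.0605)
for n,q in(("hinge",plane(c,370/1.5,246/1.5,0.0615)),("tips",(a+b)/2)):
    d=q[:2]-p;print(n,d@F*1e3,d@L*1e3)
E
```

```text
t 15.35 pos(mm) [ 423.9 -356.4   43.4] ydir -1.782 xaxis [ 0.002 -0.002 -1.   ] width 26.3 F [ 0.1  0.2 -1.5] q [ 0.89  0.58 -0.3   1.93  0.26  0.68 -1.36]
hinge 46.8174655977039 -0.43779816415630923
tips 95.55469357226674 1.4722667713863815
hinge 47.41568069687275 -0.8561945879068968
tips 96.37210093134503 -0.6956120325576748
```

{"api": "step_arm", "payload": {
  "series": [
    {"x": -5, "y": 0, "z": 45, "ax": 0, "ay": 0, "az": 0, "fingers": 0.2},
    {"x": 0, "y": 20, "z": 45, "ax": 0, "ay": 0, "az": 0.05, "fingers": 0.2},
    {"x": 0, "y": 40, "z": 10, "ax": 0, "ay": 0, "az": 0.06, "fingers": 0.2},
    {"x": 0, "y": 45, "z": 0, "ax": 0, "ay": 0, "az": 0.06, "fingers": 0.2},
    {"x": 5, "y": 45, "z": 0, "ax": 0, "ay": 0, "az": 0.06, "fingers": 0.2}
  ]
}}

```text
t: 15.85
tool_pos: [0.4225, -0.2046, 0.1423]
tool_rot: [-0.707, -0.007, 0.707, -0.007]
force: [0.4, 0.2, -1.4]
gripper_width: 0.0269
```

{"api": "step_arm", "payload": {
  "series": [
    {"x": 10, "y": 45, "z": 0, "ax": 0, "ay": 0, "az": 0.054, "fingers": 0.2},
    {"x": 10, "y": 45, "z": 0, "ax": 0, "ay": 0, "az": 0, "fingers": 0.2},
    {"x": 10, "y": 45, "z": 0, "ax": 0, "ay": 0, "az": 0, "fingers": 0.2},
    {"x": 10, "y": 45, "z": 0, "ax": 0, "ay": 0, "az": 0, "fingers": 0.2},
    {"x": 6, "y": 45, "z": 0, "ax": 0, "ay": 0, "az": 0, "fingers": 0.2}
  ]
}}

```text
t: 16.35
tool_pos: [0.4695, 0.0211, 0.1419]
tool_rot: [-0.707, -0.026, 0.707, -0.026]
force: [1.3, -0.3, -0.3]
gripper_width: 0.0276
```

{"api": "step_arm", "payload": {
  "series": [
    {"x": 0, "y": 45, "z": 0, "ax": 0, "ay": 0, "az": 0, "fingers": 0.2},
    {"x": 0, "y": 40, "z": 0, "ax": 0, "ay": 0, "az": 0, "fingers": 0.2},
    {"x": 0, "y": 16, "z": 0, "ax": 0, "ay": 0, "az": 0, "fingers": 0.2},
    {"x": 0, "y": 0, "z": 0, "ax": 0, "ay": 0, "az": 0, "fingers": 0.2},
    {"x": 0, "y": 0, "z": 0, "ax": 0, "ay": 0, "az": 0, "fingers": 0.2}
  ]
}}

```text
t: 16.85
tool_pos: [0.4688, 0.12, 0.1417]
tool_rot: [-0.706, -0.026, 0.707, -0.026]
force: [0.5, -0.9, -1.3]
gripper_width: 0.0267
```

```bash
python3 look.py B3 0.072
```

```text
t 16.85 pos(mm) [468.8 120.  141.7] ydir -1.497 xaxis [-0.001 -0.001 -1.   ] width 26.7 F [ 0.5 -0.9 -1.3] q [ 0.22  0.36 -0.62  2.03  0.28  0.83 -2.05]
rotvec to target [ 0.001 -0.001 -0.002]
```

View pics/wB3.png

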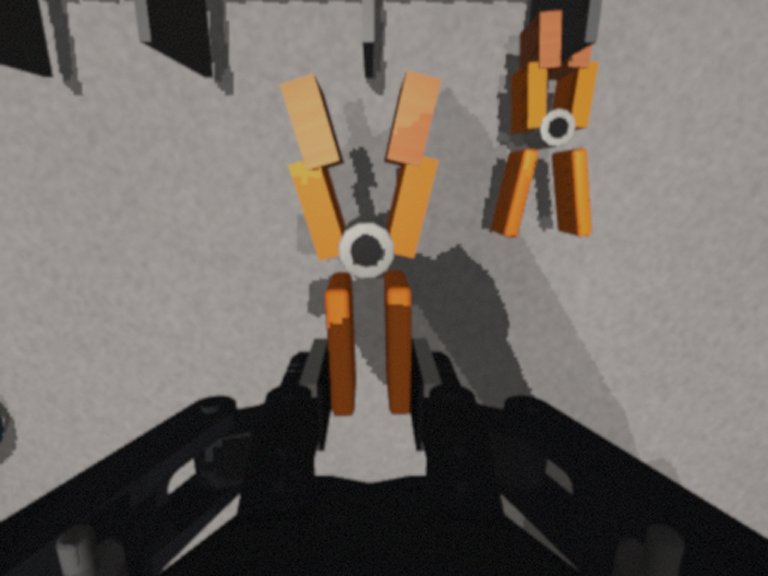

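```bash
python3 - <<'E'
from h import *
c=dict(np.load("pics/wB3.npz"));s=rpt()
print("b2 top",plane(c,369/1.5,42/1.5,.085),"bot",plane(c,370/1.5,77/1.5,.012))
print("b3 top",plane(c,143/1.5,41/1.5,.085))
a=plane(c,297/1.5,80/1.5,.16);b=plane(c,423/1.5,76/1.5,.16);H=plane(c,367/1.5,250/1.5,.161)
print("tips",(a+b)/2,"hinge",H)
h1=plane(c,557/1.5,127/1.5,.063);print("clamp1 hinge",h1, "bite", h1+.04*np.array([.9974,.072,0]))
E
```

```text
t 16.90 pos(mm) [469.  119.1 141.7] ydir -1.499 xaxis [-0.001 -0.001 -1.   ] width 27.1 F [-0.9 -0.5 -1.3] q [ 0.22  0.36 -0.62  2.03  0.28  0.83 -2.05]
b2 top [0.59023212 0.12851313 0.085     ] bot [0.5906843  0.12805554 0.012     ]
b3 top [0.58343808 0.22541094 0.085     ]
tips [0.5617062  0.12880253 0.16      ] hinge [0.5141714  0.12340274 0.161     ]
clamp1 hinge [0.56502797 0.03204341 0.063     ] bite [0.60492397 0.03492341 0.063     ]
```

{"api": "step_arm", "payload": {
  "series": [
    {"x": 0, "y": 0, "z": -40, "ax": 0, "ay": 0, "az": 0, "fingers": 0.2},
    {"x": 0, "y": 0, "z": -40, "ax": 0, "ay": 0, "az": 0, "fingers": 0.2},
    {"x": 0, "y": 0, "z": -18, "ax": 0, "ay": 0, "az": 0, "fingers": 0.2},
    {"x": 15, "y": 0, "z": 0, "ax": 0, "ay": 0, "az": 0, "fingers": 0.2},
    {"x": 10, "y": 0.5, "z": 0, "ax": 0, "ay": 0, "az": 0, "fingers": 0.2}
  ]
}}

```text
t: 17.4
tool_pos: [0.4947, 0.1187, 0.0433]
tool_rot: [-0.706, -0.024, 0.707, -0.025]
force: [1.1, 0.1, -0.4]
gripper_width: 0.0271
```

{"api": "step_arm", "payload": {
  "series": [
    {"x": 0, "y": 0, "z": 0, "ax": 0, "ay": 0, "az": 0, "fingers": 0.2},
    {"x": 0, "y": 0, "z": 0, "ax": 0, "ay": 0, "az": 0, "fingers": 0.2},
    {"x": 0, "y": 0, "z": 0, "ax": 0, "ay": 0, "az": 0, "fingers": 0.2},
    {"x": 0, "y": 0, "z": 0, "ax": 0, "ay": 0, "az": 0, "fingers": 0.2},
    {"x": 0, "y": 0, "z": 0, "ax": 0, "ay": 0, "az": 0, "fingers": 0.2}
  ]
}}

```text
t: 17.9
tool_pos: [0.4942, 0.1209, 0.0446]
tool_rot: [0.707, 0.026, -0.707, 0.026]
force: [-0.3, -0.3, -1.4]
gripper_width: 0.0268
```

```bash
python3 look.py B4 0.072
```

```text
t 17.90 pos(mm) [494.2 120.9  44.6] ydir -1.498 xaxis [ 0. -0. -1.] width 26.8 F [-0.3 -0.3 -1.4] q [ 0.13  0.55 -0.51  2.03  0.43  0.67 -2.17]
rotvec to target [ 0.     0.    -0.001]
```

View pics/wB4.png

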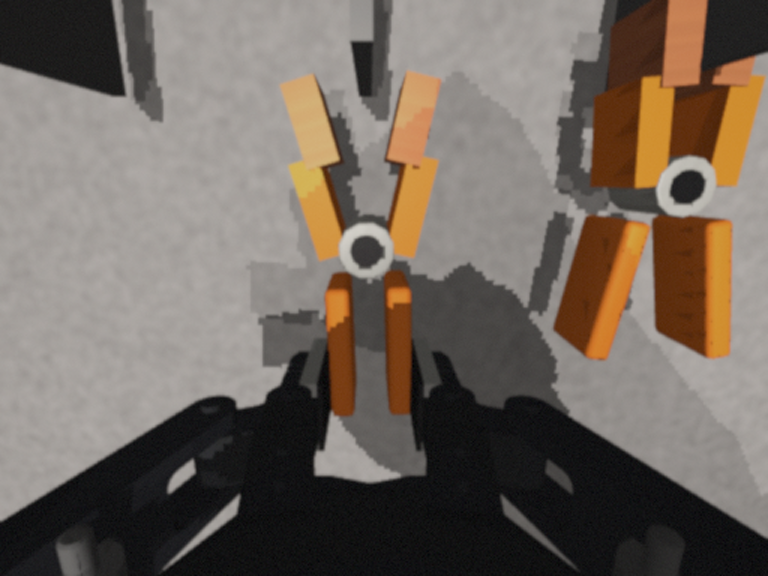

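```bash
python3 - <<'E'
from h import *
c=dict(np.load("pics/wB4.npz"))
print("top",plane(c,362/1.5,41/1.5,.085),"bot",plane(c,364/1.5,95/1.5,.012))
a=plane(c,297/1.5,80/1.5,.062);b=plane(c,423/1.5,76/1.5,.062);H=plane(c,367/1.5,250/1.5,.063)
print("tips",(a+b)/2,"hinge",H)
E
```

```text
top [0.59036625 0.12887314 0.085     ] bot [0.59087743 0.12944377 0.012     ]
tips [0.58725145 0.12965334 0.062     ] hinge [0.53931958 0.12423102 0.063     ]
```

{"api": "step_arm", "payload": {
  "series": [
    {"x": 8, "y": 0.5, "z": 0, "ax": 0, "ay": 0, "az": 0, "fingers": 0.2},
    {"x": 8, "y": 0.5, "z": 0, "ax": 0, "ay": 0, "az": 0, "fingers": 0.2},
    {"x": 8, "y": 0.5, "z": 0, "ax": 0, "ay": 0, "az": 0, "fingers": 0.2},
    {"x": 0, "y": 0, "z": 0, "ax": 0, "ay": 0, "az": 0, "fingers": 0.2},
    {"x": 0, "y": 0, "z": 0, "ax": 0, "ay": 0, "az": 0, "fingers": 0.2}
  ]
}}

```text
t: 18.45
tool_pos: [0.5185, 0.1224, 0.0441]
tool_rot: [-0.706, -0.026, 0.707, -0.026]
force: [0.5, 0.6, -0.6]
gripper_width: 0.0265
```

{"api": "step_arm", "payload": {
  "series": [
    {"x": 0, "y": 0, "z": 0, "ax": 0, "ay": 0, "az": 0, "fingers": 0.4},
    {"x": 0, "y": 0, "z": 0, "ax": 0, "ay": 0, "az": 0, "fingers": 0.6},
    {"x": 0, "y": 0, "z": 0, "ax": 0, "ay": 0, "az": 0, "fingers": 0.85},
    {"x": 0, "y": 0, "z": 0, "ax": 0, "ay": 0, "az": 0, "fingers": 0.85},
    {"x": 0, "y": 0, "z": 0, "ax": 0, "ay": 0, "az": 0, "fingers": 0.85}
  ]
}}

```text
t: 18.95
tool_pos: [0.5184, 0.1224, 0.0444]
tool_rot: [0.707, 0.026, -0.707, 0.026]
force: [-0.6, -0.6, 0.8]
gripper_width: 0.0727
```

```bash
python3 look.py B5 0.072
```

```text
t 18.95 pos(mm) [518.4 122.4  44.4] ydir -1.498 xaxis [ 0. -0. -1.] width 72.7 F [-0.6 -0.6  0.8] q [ 0.13  0.58 -0.51  1.97  0.43  0.7  -2.15]
rotvec to target [ 0.     0.    -0.001]
```

View pics/wB5.png

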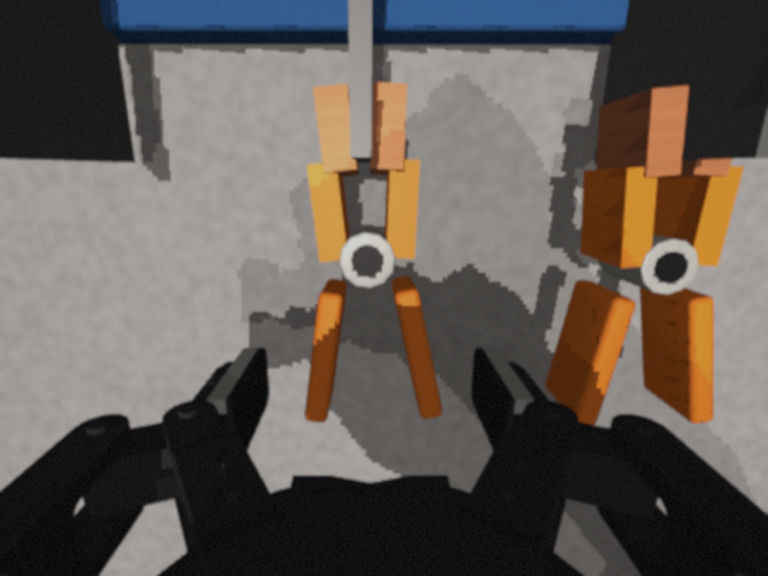

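{"api": "step_arm", "payload": {
  "series": [
    {"x": 0, "y": 0, "z": 30, "ax": 0, "ay": 0, "az": 0, "fingers": 0.85},
    {"x": 0, "y": 0, "z": 40, "ax": 0, "ay": 0, "az": 0, "fingers": 0.85},
    {"x": 0, "y": -10, "z": 40, "ax": 0, "ay": 0, "az": 0, "fingers": 1},
    {"x": 0, "y": -40, "z": 28, "ax": 0, "ay": 0, "az": -0.04, "fingers": 1},
    {"x": 0, "y": -45, "z": 0, "ax": 0, "ay": 0, "az": -0.04, "fingers": 1}
  ]
}}

```text
t: 19.5
tool_pos: [0.5216, 0.0288, 0.187]
tool_rot: [0.71, -0.001, -0.704, -0.002]
force: [1.4, -0.4, -0.3]
gripper_width: 0.0854
```

{"api": "step_arm", "payload": {
  "series": [
    {"x": 5, "y": -45, "z": 0, "ax": 0, "ay": 0, "az": -0.04, "fingers": 1},
    {"x": 5, "y": -45, "z": 0, "ax": 0, "ay": 0, "az": -0.03, "fingers": 1},
    {"x": 10, "y": -45, "z": 0, "ax": 0, "ay": 0, "az": 0, "fingers": 1},
    {"x": 10, "y": -45, "z": 0, "ax": 0, "ay": 0, "az": 0, "fingers": 1},
    {"x": 0, "y": -45, "z": 0, "ax": 0, "ay": 0, "az": 0, "fingers": 1}
  ]
}}

```text
t: 20.0
tool_pos: [0.5494, -0.1994, 0.1826]
tool_rot: [0.707, -0.027, -0.706, -0.027]
force: [0.6, -0.3, -0.9]
gripper_width: 0.0857
```

{"api": "step_arm", "payload": {
  "series": [
    {"x": 0, "y": -45, "z": 0, "ax": 0, "ay": 0, "az": 0, "fingers": 1},
    {"x": 0, "y": -45, "z": 0, "ax": 0, "ay": 0, "az": 0, "fingers": 1},
    {"x": 0, "y": -42, "z": 0, "ax": 0, "ay": 0, "az": 0, "fingers": 1},
    {"x": 0, "y": 0, "z": 0, "ax": 0, "ay": 0, "az": 0, "fingers": 1},
    {"x": 0, "y": 0, "z": 0, "ax": 0, "ay": 0, "az": 0, "fingers": 1}
  ]
}}

```text
t: 20.5
tool_pos: [0.5476, -0.3309, 0.1818]
tool_rot: [-0.706, 0.028, 0.707, 0.029]
force: [0.4, 1.2, -0.8]
gripper_width: 0.085
```

```bash
python3 look.py C1 -0.08
```

```text
t 20.50 pos(mm) [ 547.6 -330.9  181.8] ydir -1.651 xaxis [-0.001  0.001 -1.   ] width 85.0 F [ 0.4  1.2 -0.8] q [ 0.81  0.53 -0.43  1.62  0.25  1.04 -1.34]
rotvec to target [-0.001 -0.001  0.   ]
```

View pics/wC1.png

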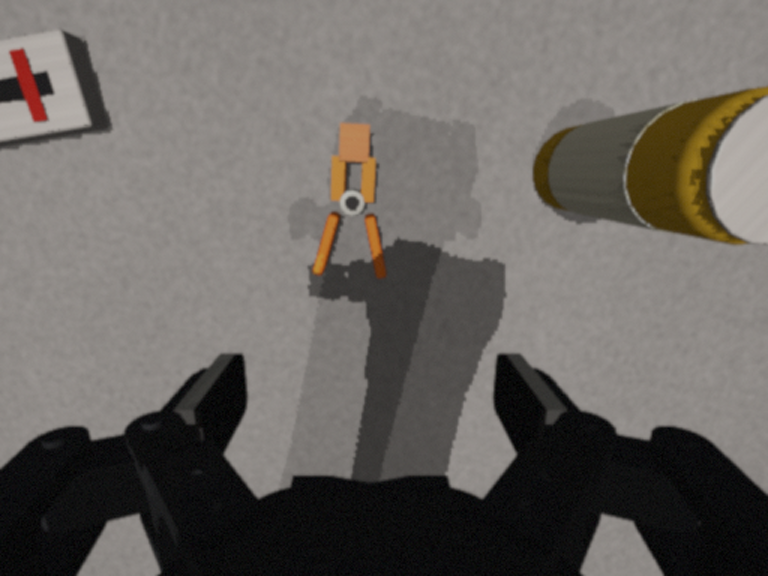

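```bash
python3 meas.py C1 352 203 355.5 124 317 272 381 277
```

```text
hinge [ 0.59476439 -0.3228067   0.029     ]
jaw [ 0.64635653 -0.32984778  0.028     ] len 0.05207038573213 yaw -0.13563788246692746
handle mid [ 0.54316569 -0.31585054  0.028     ] len 0.052065480936566676 yaw -0.13400485988481026 w 0.047361977871153406
overall yaw -0.13482140963352976
grasp [ 0.55314553 -0.31716134]
t 20.55 pos(mm) [ 548.3 -328.8  182. ] ydir -1.648 xaxis [-0.     0.001 -1.   ] width 85.4 F [-0.   0.6  0. ] q [ 0.81  0.53 -0.43  1.62  0.25  1.04 -1.34]
rotvec to target [-0.001 -0.    -0.058]
move mm [ 4.9 11.6] dz to 6mm -175.97206536230115
```

{"api": "step_arm", "payload": {
  "series": [
    {"x": 2.5, "y": 6, "z": -40, "ax": 0, "ay": 0, "az": -0.03, "fingers": 1},
    {"x": 2.5, "y": 5.5, "z": -40, "ax": 0, "ay": 0, "az": -0.03, "fingers": 1},
    {"x": 0, "y": 0, "z": -40, "ax": 0, "ay": 0, "az": 0, "fingers": 1},
    {"x": 0, "y": 0, "z": -38, "ax": 0, "ay": 0, "az": 0, "fingers": 1},
    {"x": 0, "y": 0, "z": -17, "ax": 0, "ay": 0, "az": 0, "fingers": 1}
  ]
}}

```text
t: 21.05
tool_pos: [0.5516, -0.3142, 0.0039]
tool_rot: [-0.704, 0.046, 0.707, 0.048]
force: [-0.5, 1.2, 0.5]
gripper_width: 0.0855
```

{"api": "step_arm", "payload": {
  "series": [
    {"x": 0, "y": 0, "z": 0, "ax": 0, "ay": 0, "az": 0, "fingers": 0.2},
    {"x": 0, "y": 0, "z": 0, "ax": 0, "ay": 0, "az": 0, "fingers": 0.2},
    {"x": 0, "y": 0, "z": 0, "ax": 0, "ay": 0, "az": 0, "fingers": 0.2},
    {"x": 0, "y": 0, "z": 0, "ax": 0, "ay": 0, "az": 0, "fingers": 0.2},
    {"x": 0, "y": 0, "z": 0, "ax": 0, "ay": 0, "az": 0, "fingers": 0.2}
  ],
  "squeeze": 35
}}

```text
t: 21.55
tool_pos: [0.5564, -0.319, 0.0119]
tool_rot: [0.708, -0.049, -0.703, -0.047]
force: [-2.1, 0.8, 9.6]
gripper_width: 0.0269
```

{"api": "step_arm", "payload": {
  "series": [
    {"x": 0, "y": 0, "z": 5, "ax": 0, "ay": 0, "az": 0, "fingers": 0.2},
    {"x": 0, "y": 0, "z": 10, "ax": 0, "ay": 0, "az": 0, "fingers": 0.2},
    {"x": 0, "y": 0, "z": 20, "ax": 0, "ay": 0, "az": 0, "fingers": 0.2},
    {"x": 0, "y": 0, "z": 0, "ax": 0, "ay": 0, "az": 0, "fingers": 0.2},
    {"x": 0, "y": 0, "z": 0, "ax": 0, "ay": 0, "az": 0, "fingers": 0.2}
  ]
}}

```text
t: 22.05
tool_pos: [0.554, -0.3186, 0.0434]
tool_rot: [0.706, -0.049, -0.705, -0.048]
force: [0.4, 0.1, -1.0]
gripper_width: 0.0267
```

```bash
python3 look.py C2 0.072
```

```text
t 22.05 pos(mm) [ 554.  -318.6   43.4] ydir -1.708 xaxis [ 0.002 -0.001 -1.   ] width 26.7 F [ 0.4  0.1 -1. ] q [ 0.74  0.7  -0.37  1.7   0.33  0.8  -1.48]
rotvec to target [0.001 0.002 0.209]
```

View pics/wC2.png

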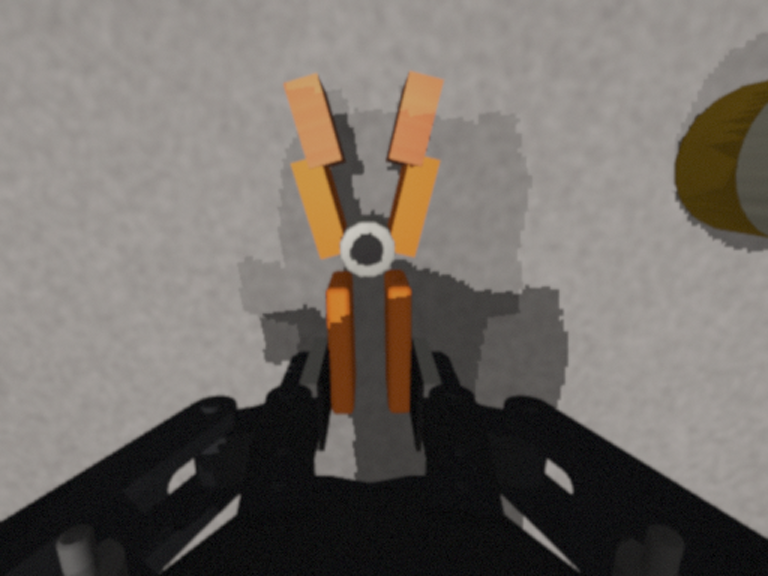

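{"api": "step_arm", "payload": {
  "series": [
    {"x": -5, "y": 0, "z": 45, "ax": 0, "ay": 0, "az": 0, "fingers": 0.2},
    {"x": -15, "y": 15, "z": 43, "ax": 0, "ay": 0, "az": 0.05, "fingers": 0.2},
    {"x": -15, "y": 40, "z": 10, "ax": 0, "ay": 0, "az": 0.05, "fingers": 0.2},
    {"x": -15, "y": 45, "z": 0, "ax": 0, "ay": 0, "az": 0.05, "fingers": 0.2},
    {"x": -15, "y": 45, "z": 0, "ax": 0, "ay": 0, "az": 0.059, "fingers": 0.2}
  ]
}}

```text
t: 22.6
tool_pos: [0.4875, -0.172, 0.1402]
tool_rot: [0.707, 0.026, -0.707, 0.026]
force: [0.5, 0.9, -1.5]
gripper_width: 0.0268
```

{"api": "step_arm", "payload": {
  "series": [
    {"x": -10, "y": 45, "z": 0, "ax": 0, "ay": 0, "az": 0, "fingers": 0.2},
    {"x": -10, "y": 45, "z": 0, "ax": 0, "ay": 0, "az": 0, "fingers": 0.2},
    {"x": -7, "y": 45, "z": 0, "ax": 0, "ay": 0, "az": 0, "fingers": 0.2},
    {"x": 0, "y": 45, "z": 0, "ax": 0, "ay": 0, "az": 0, "fingers": 0.2},
    {"x": 0, "y": 45, "z": 0, "ax": 0, "ay": 0, "az": 0, "fingers": 0.2}
  ]
}}

```text
t: 23.1
tool_pos: [0.4604, 0.0532, 0.1398]
tool_rot: [-0.706, -0.025, 0.707, -0.025]
force: [1.8, -0.6, -1.0]
gripper_width: 0.0267
```

{"api": "step_arm", "payload": {
  "series": [
    {"x": 0, "y": 45, "z": 0, "ax": 0, "ay": 0, "az": 0, "fingers": 0.2},
    {"x": 0, "y": 45, "z": 0, "ax": 0, "ay": 0, "az": 0, "fingers": 0.2},
    {"x": 0, "y": 45, "z": 0, "ax": 0, "ay": 0, "az": 0, "fingers": 0.2},
    {"x": 0, "y": 27, "z": 0, "ax": 0, "ay": 0, "az": 0, "fingers": 0.2},
    {"x": 0, "y": 0, "z": 0, "ax": 0, "ay": 0, "az": 0, "fingers": 0.2}
  ]
}}

```text
t: 23.6
tool_pos: [0.46, 0.2194, 0.1401]
tool_rot: [-0.706, -0.029, 0.707, -0.027]
force: [-0.0, 0.2, -1.4]
gripper_width: 0.0271
```

{"api": "step_arm", "payload": {
  "series": [
    {"x": 0, "y": 0, "z": 0, "ax": 0, "ay": 0, "az": 0, "fingers": 0.2},
    {"x": 0, "y": 0, "z": 0, "ax": 0, "ay": 0, "az": 0, "fingers": 0.2},
    {"x": 0, "y": 0, "z": 0, "ax": 0, "ay": 0, "az": 0, "fingers": 0.2},
    {"x": 0, "y": 0, "z": 0, "ax": 0, "ay": 0, "az": 0, "fingers": 0.2},
    {"x": 0, "y": 0, "z": 0, "ax": 0, "ay": 0, "az": 0, "fingers": 0.2}
  ]
}}

```text
t: 24.1
tool_pos: [0.4616, 0.213, 0.1403]
tool_rot: [0.707, 0.025, -0.707, 0.025]
force: [0.2, 0.9, -1.2]
gripper_width: 0.0271
```

```bash
python3 look.py C3 0.072
```

```text
t 24.10 pos(mm) [461.6 213.  140.3] ydir -1.500 xaxis [ 0. -0. -1.] width 27.1 F [ 0.2  0.9 -1.2] q [ 0.05  0.41 -0.65  1.98  0.32  0.86 -2.27]
rotvec to target [0.    0.    0.002]
```

View pics/wC3.png

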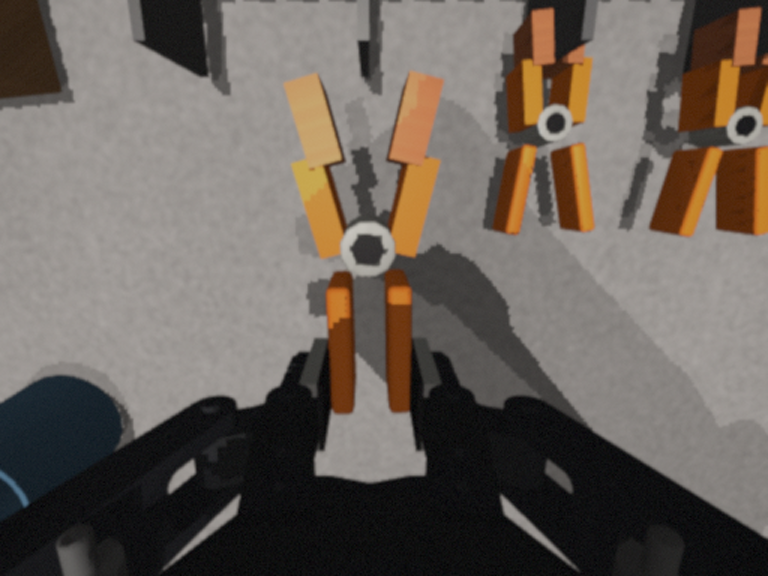

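```bash
python3 - <<'E'
from h import *
c=dict(np.load("pics/wC3.npz"))
print("b3 top",plane(c,364/1.5,40/1.5,.085),"bot",plane(c,365/1.5,76/1.5,.012))
a=plane(c,301/1.5,80/1.5,.158);b=plane(c,425/1.5,76/1.5,.158);H=plane(c,368/1.5,249/1.5,.159)
print("tips",(a+b)/2,"hinge",H)
for p in((554,123),(745,124)):
    h=plane(c,p[0]/1.5,p[1]/1.5,.063);print("clamp hinge",h,"bite",h+.04*np.array([.9974,.072,0]))
E
```

```text
b3 top [0.58348302 0.22329875 0.085     ] bot [0.58384443 0.22369665 0.012     ]
tips [0.55474803 0.22069677 0.158     ] hinge [0.50716971 0.21596285 0.159     ]
clamp hinge [0.55928283 0.1271078  0.063     ] bite [0.59917883 0.1299878  0.063     ]
clamp hinge [0.56554387 0.03208078 0.063     ] bite [0.60543987 0.03496078 0.063     ]
```

{"api": "step_arm", "payload": {
  "series": [
    {"x": 0, "y": 1, "z": -40, "ax": 0, "ay": 0, "az": 0, "fingers": 0.2},
    {"x": 0, "y": 1, "z": -40, "ax": 0, "ay": 0, "az": 0, "fingers": 0.2},
    {"x": 0, "y": 0, "z": -17, "ax": 0, "ay": 0, "az": 0, "fingers": 0.2},
    {"x": 15, "y": 0.5, "z": 0, "ax": 0, "ay": 0, "az": 0, "fingers": 0.2},
    {"x": 10, "y": 0.5, "z": 0, "ax": 0, "ay": 0, "az": 0, "fingers": 0.2}
  ]
}}

```text
t: 24.65
tool_pos: [0.4868, 0.2167, 0.0427]
tool_rot: [-0.706, -0.025, 0.707, -0.025]
force: [0.6, 0.6, -0.5]
gripper_width: 0.027
```

{"api": "step_arm", "payload": {
  "series": [
    {"x": 0, "y": 0, "z": 0, "ax": 0, "ay": 0, "az": 0, "fingers": 0.2},
    {"x": 0, "y": 0, "z": 0, "ax": 0, "ay": 0, "az": 0, "fingers": 0.2},
    {"x": 0, "y": 0, "z": 0, "ax": 0, "ay": 0, "az": 0, "fingers": 0.2},
    {"x": 0, "y": 0, "z": 0, "ax": 0, "ay": 0, "az": 0, "fingers": 0.2},
    {"x": 0, "y": 0, "z": 0, "ax": 0, "ay": 0, "az": 0, "fingers": 0.2}
  ]
}}

```text
t: 25.15
tool_pos: [0.4862, 0.2168, 0.0436]
tool_rot: [0.707, 0.025, -0.707, 0.026]
force: [-0.4, 0.2, -0.6]
gripper_width: 0.0269
```

```bash
python3 look.py C4 0.072
```

```text
t 25.15 pos(mm) [486.2 216.8  43.6] ydir -1.499 xaxis [ 0. -0. -1.] width 26.9 F [-0.4  0.2 -0.6] q [-0.03  0.6  -0.55  1.97  0.47  0.7  -2.37]
rotvec to target [ 0.  0. -0.]
```

View pics/wC4.png

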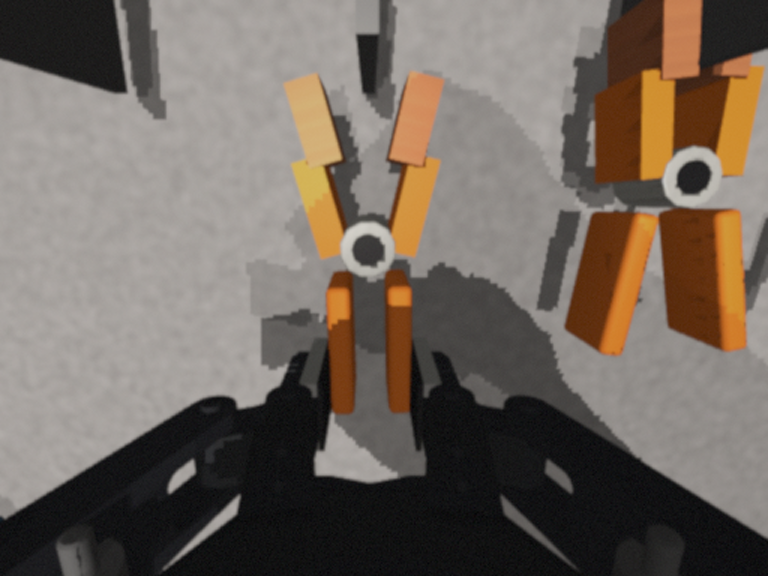

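{"api": "step_arm", "payload": {
  "series": [
    {"x": 8, "y": 0, "z": 0, "ax": 0, "ay": 0, "az": 0, "fingers": 0.2},
    {"x": 8, "y": 0, "z": 0, "ax": 0, "ay": 0, "az": 0, "fingers": 0.2},
    {"x": 8.5, "y": 0.5, "z": 0, "ax": 0, "ay": 0, "az": 0, "fingers": 0.2},
    {"x": 0, "y": 0, "z": 0, "ax": 0, "ay": 0, "az": 0, "fingers": 0.2},
    {"x": 0, "y": 0, "z": 0, "ax": 0, "ay": 0, "az": 0, "fingers": 0.2}
  ]
}}

```text
t: 25.7
tool_pos: [0.5111, 0.2174, 0.0431]
tool_rot: [-0.707, -0.025, 0.707, -0.025]
force: [-0.0, 0.2, -0.8]
gripper_width: 0.0267
```

{"api": "step_arm", "payload": {
  "series": [
    {"x": 0, "y": 0, "z": 0, "ax": 0, "ay": 0, "az": 0, "fingers": 0.4},
    {"x": 0, "y": 0, "z": 0, "ax": 0, "ay": 0, "az": 0, "fingers": 0.6},
    {"x": 0, "y": 0, "z": 0, "ax": 0, "ay": 0, "az": 0, "fingers": 0.85},
    {"x": 0, "y": 0, "z": 0, "ax": 0, "ay": 0, "az": 0, "fingers": 0.85},
    {"x": 0, "y": 0, "z": 0, "ax": 0, "ay": 0, "az": 0, "fingers": 0.85}
  ]
}}

```text
t: 26.2
tool_pos: [0.5109, 0.2174, 0.0434]
tool_rot: [0.707, 0.025, -0.707, 0.025]
force: [0.4, 0.9, 0.3]
gripper_width: 0.0723
```

```bash
python3 look.py C5 0.072
```

```text
t 26.20 pos(mm) [510.9 217.4  43.4] ydir -1.499 xaxis [ 0. -0. -1.] width 72.3 F [0.4 0.9 0.3] q [-0.03  0.63 -0.54  1.91  0.47  0.73 -2.34]
rotvec to target [0. 0. 0.]
```

View pics/wC5.png

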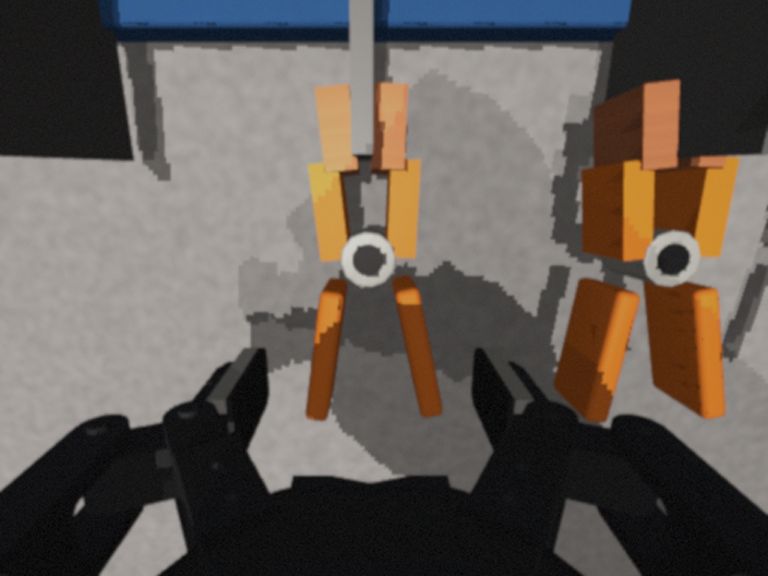

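{"api": "step_arm", "payload": {
  "series": [
    {"x": 0, "y": 0, "z": 30, "ax": 0, "ay": 0, "az": 0, "fingers": 0.85},
    {"x": 0, "y": 0, "z": 40, "ax": 0, "ay": 0, "az": 0, "fingers": 0.85},
    {"x": 0, "y": 0, "z": 40, "ax": 0, "ay": 0, "az": 0, "fingers": 1},
    {"x": 0, "y": -20, "z": 40, "ax": 0, "ay": 0, "az": 0, "fingers": 1},
    {"x": 15, "y": -40, "z": 0, "ax": 0, "ay": 0, "az": 0, "fingers": 1}
  ]
}}

```text
t: 26.75
tool_pos: [0.5275, 0.1631, 0.1996]
tool_rot: [0.71, 0.03, -0.703, 0.027]
force: [0.7, 0.8, -0.3]
gripper_width: 0.0854
```

{"api": "step_arm", "payload": {
  "series": [
    {"x": 20, "y": -40, "z": 0, "ax": 0, "ay": 0, "az": 0, "fingers": 1},
    {"x": 25, "y": -40, "z": 0, "ax": 0, "ay": 0, "az": 0, "fingers": 1},
    {"x": 25, "y": -40, "z": 0, "ax": 0, "ay": 0, "az": 0, "fingers": 1},
    {"x": 25, "y": -40, "z": 0, "ax": 0, "ay": 0, "az": 0, "fingers": 1},
    {"x": 25, "y": -41, "z": 0, "ax": 0, "ay": 0, "az": 0, "fingers": 1}
  ]
}}

```text
t: 27.25
tool_pos: [0.6466, -0.0453, 0.1935]
tool_rot: [0.707, 0.025, -0.707, 0.026]
force: [0.9, 0.7, 0.6]
gripper_width: 0.0855
```

{"api": "step_arm", "payload": {
  "series": [
    {"x": 20, "y": 0, "z": 0, "ax": 0, "ay": 0, "az": 0, "fingers": 1},
    {"x": 20, "y": 0, "z": 0, "ax": 0, "ay": 0, "az": 0, "fingers": 1},
    {"x": 0, "y": 0, "z": 0, "ax": 0, "ay": 0, "az": 0, "fingers": 1},
    {"x": 0, "y": 0, "z": 0, "ax": 0, "ay": 0, "az": 0, "fingers": 1},
    {"x": 0, "y": 0, "z": 0, "ax": 0, "ay": 0, "az": 0, "fingers": 1}
  ]
}}

```text
t: 27.75
tool_pos: [0.6849, -0.0431, 0.1932]
tool_rot: [-0.706, -0.026, 0.707, -0.026]
force: [-0.7, -0.3, 0.4]
gripper_width: 0.0852
```

```bash
python3 look.py D1 0.072;python3 - <<'E'
from h import *
for n in("top","scene"): cv2.imwrite(f"pics/{n}D.png",bot.snapshot(n)[:,:,::-1])
E
```

```text
t 27.75 pos(mm) [684.9 -43.1 193.2] ydir -1.498 xaxis [-0.001 -0.    -1.   ] width 85.2 F [-0.7 -0.3  0.4] q [ 0.39  0.63 -0.55  1.48  0.35  1.13 -1.72]
rotvec to target [ 0.    -0.001 -0.001]
```

View pics/wD1.png

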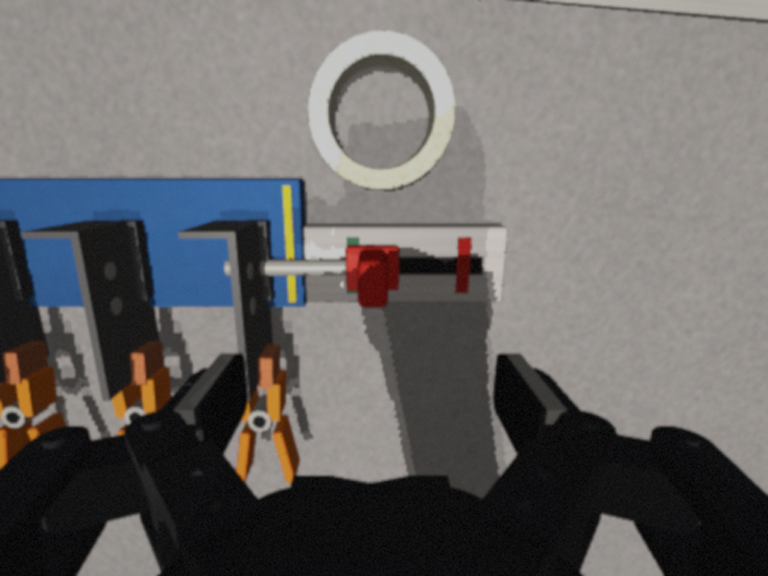

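View pics/topD.png

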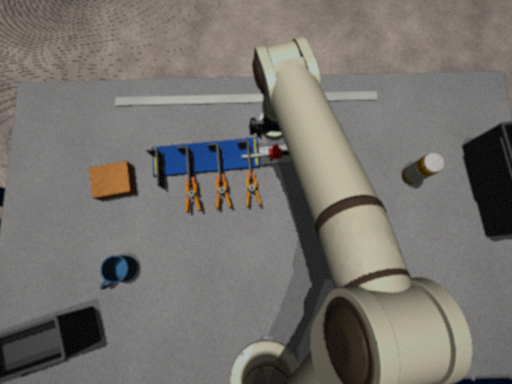

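View pics/sceneD.png

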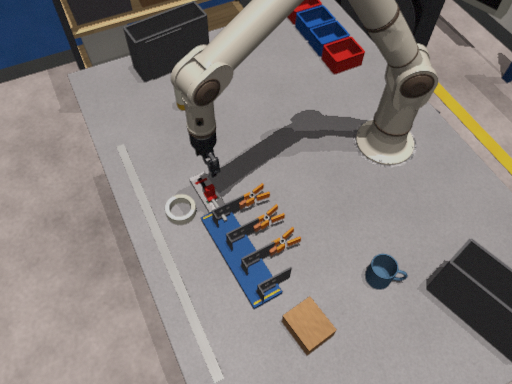

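{"api": "step_arm", "payload": {
  "series": [
    {"x": 0, "y": -1, "z": -30, "ax": 0, "ay": 0, "az": 0, "fingers": 1},
    {"x": 0, "y": 0, "z": -30, "ax": 0, "ay": 0, "az": 0, "fingers": 1},
    {"x": 0, "y": 0, "z": -30, "ax": 0, "ay": 0, "az": 0, "fingers": 1},
    {"x": 0, "y": 0, "z": -30, "ax": 0, "ay": 0, "az": 0, "fingers": 1},
    {"x": 0, "y": 0, "z": -18, "ax": 0, "ay": 0, "az": 0, "fingers": 1}
  ]
}}

```text
t: 28.4
tool_pos: [0.6841, -0.0448, 0.053]
tool_rot: [-0.706, -0.025, 0.708, -0.026]
force: [0.2, -0.1, 1.0]
gripper_width: 0.0854
```

{"api": "step_arm", "payload": {
  "series": [
    {"x": 0, "y": 0, "z": 0, "ax": 0, "ay": 0, "az": 0, "fingers": 0.1},
    {"x": 0, "y": 0, "z": 0, "ax": 0, "ay": 0, "az": 0, "fingers": 0.1},
    {"x": 0, "y": 0, "z": 0, "ax": 0, "ay": 0, "az": 0, "fingers": 0.1},
    {"x": 0, "y": 0, "z": 0, "ax": 0, "ay": 0, "az": 0, "fingers": 0.1},
    {"x": 0, "y": 0, "z": 0, "ax": 0, "ay": 0, "az": 0, "fingers": 0.1}
  ],
  "squeeze": 25
}}

```text
t: 28.9
tool_pos: [0.687, -0.0446, 0.0571]
tool_rot: [0.708, 0.025, -0.706, 0.026]
force: [-0.4, 0.9, 4.3]
gripper_width: 0.0196
```

{"api": "step_arm", "payload": {
  "series": [
    {"x": 1, "y": -14, "z": 0, "ax": 0, "ay": 0, "az": 0, "fingers": 0.1},
    {"x": 1, "y": -14, "z": 0, "ax": 0, "ay": 0, "az": 0, "fingers": 0.1},
    {"x": 1, "y": -14, "z": 0, "ax": 0, "ay": 0, "az": 0, "fingers": 0.1},
    {"x": 1, "y": -14, "z": 0, "ax": 0, "ay": 0, "az": 0, "fingers": 0.1},
    {"x": 1, "y": -10, "z": 0, "ax": 0, "ay": 0, "az": 0, "fingers": 0.1}
  ]
}}

```text
t: 29.4
tool_pos: [0.6918, -0.1105, 0.0571]
tool_rot: [0.707, 0.026, -0.706, 0.025]
force: [-2.6, 4.1, 7.0]
gripper_width: 0.0195
```

{"api": "step_arm", "payload": {
  "series": [
    {"x": 0, "y": -5, "z": 0, "ax": 0, "ay": 0, "az": 0, "fingers": 0.1},
    {"x": 0, "y": -4, "z": 0, "ax": 0, "ay": 0, "az": 0, "fingers": 0.1},
    {"x": 0, "y": -3, "z": 0, "ax": 0, "ay": 0, "az": 0, "fingers": 0.1},
    {"x": 0, "y": -2, "z": 0, "ax": 0, "ay": 0, "az": 0, "fingers": 0.1},
    {"x": 0, "y": 0, "z": 0, "ax": 0, "ay": 0, "az": 0, "fingers": 0.1}
  ]
}}

```text
t: 29.9
tool_pos: [0.6921, -0.1147, 0.0571]
tool_rot: [0.707, 0.031, -0.706, 0.024]
force: [-2.7, 15.9, 6.9]
gripper_width: 0.0195
```

{"api": "step_arm", "payload": {
  "series": [
    {"x": 0, "y": 3, "z": 0, "ax": 0, "ay": 0, "az": 0, "fingers": 0.4},
    {"x": 0, "y": 4, "z": 0, "ax": 0, "ay": 0, "az": 0, "fingers": 0.7},
    {"x": 0, "y": 0, "z": 0, "ax": 0, "ay": 0, "az": 0, "fingers": 0.9},
    {"x": 0, "y": 0, "z": 20, "ax": 0, "ay": 0, "az": 0, "fingers": 1},
    {"x": 0, "y": 0, "z": 40, "ax": 0, "ay": 0, "az": 0, "fingers": 1}
  ]
}}

```text
t: 30.4
tool_pos: [0.688, -0.1187, 0.1131]
tool_rot: [-0.704, -0.025, 0.709, -0.025]
force: [0.0, -0.4, 0.5]
gripper_width: 0.0849
```

{"api": "step_arm", "payload": {
  "series": [
    {"x": 0, "y": 0, "z": 40, "ax": 0, "ay": 0, "az": 0, "fingers": 1},
    {"x": -20, "y": 20, "z": 40, "ax": 0, "ay": 0, "az": 0, "fingers": 1},
    {"x": -30, "y": 20, "z": 0, "ax": 0, "ay": 0, "az": 0, "fingers": 1},
    {"x": -30, "y": 20, "z": 0, "ax": 0, "ay": 0, "az": 0, "fingers": 1},
    {"x": 0, "y": 0, "z": 0, "ax": 0, "ay": 0, "az": 0, "fingers": 1}
  ]
}}

```text
t: 30.9
tool_pos: [0.6074, -0.0543, 0.1972]
tool_rot: [-0.706, -0.027, 0.707, -0.027]
force: [0.0, 0.8, -0.3]
gripper_width: 0.0853
```

{"api": "step_arm", "payload": {
  "series": [
    {"x": -20, "y": 20, "z": 0, "ax": 0, "ay": 0, "az": 0, "fingers": 1},
    {"x": -20, "y": 20, "z": 0, "ax": 0, "ay": 0, "az": 0, "fingers": 1},
    {"x": 0, "y": 0, "z": 0, "ax": 0, "ay": 0, "az": 0, "fingers": 1},
    {"x": 0, "y": 0, "z": 0, "ax": 0, "ay": 0, "az": 0, "fingers": 1},
    {"x": 0, "y": 0, "z": 0, "ax": 0, "ay": 0, "az": 0, "fingers": 1}
  ]
}}

```text
t: 31.4
tool_pos: [0.572, -0.0191, 0.1961]
tool_rot: [0.707, 0.024, -0.706, 0.025]
force: [-0.6, 0.2, 0.7]
gripper_width: 0.0857
```

```bash
python3 look.py E1 0.072;python3 - <<'E'
from h import *
for n in("top","scene"): cv2.imwrite(f"pics/{n}E.png",bot.snapshot(n)[:,:,::-1])
E
```

```text
t 31.40 pos(mm) [572.  -19.1 196.1] ydir -1.501 xaxis [ 0.002 -0.001 -1.   ] width 85.7 F [-0.6  0.2  0.7] q [ 0.46  0.43 -0.61  1.78  0.29  1.02 -1.76]
rotvec to target [0.001 0.002 0.002]
```

View pics/wE1.png

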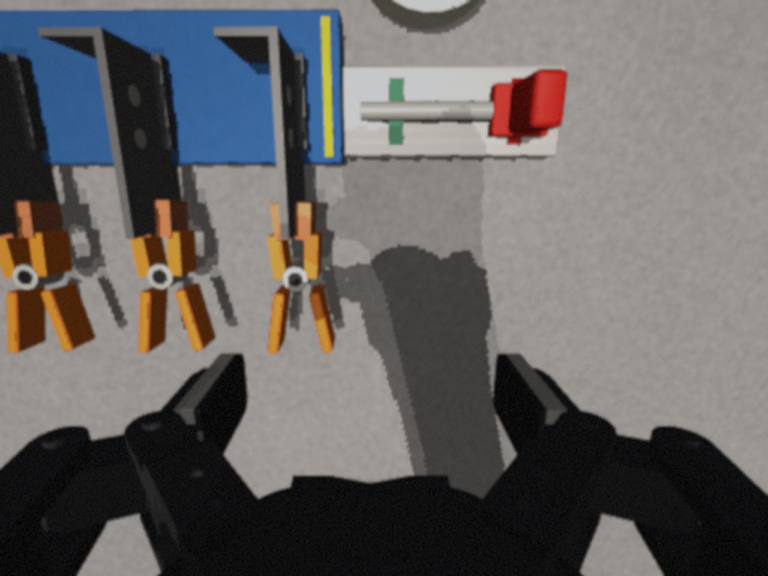

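View pics/sceneE.png

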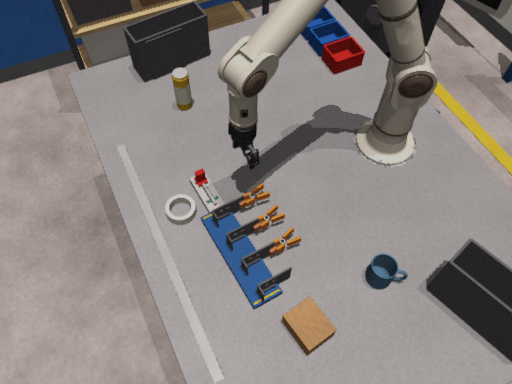

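```bash
python3 - <<'E'
from h import *
c=dict(np.load("pics/wE1.npz"))
print("grip top",plane(c,549/1.5,98/1.5,.08), "expected px",proj(c,[.692,-.1147,.08])*1.5)
for p in((25,277),(159,277),(294,280)):
    h=plane(c,p[0]/1.5,p[1]/1.5,.063);print("bite",h+.04*np.array([.9974,.072,0]))
a=cv2.imread('pics/scene0.png').astype(int);b=cv2.imread('pics/sceneE.png').astype(int);d=np.abs(a-b).max(2)
for n,r in dict(can=(68,108,172,192),tape=(193,224,164,198),mug=(255,290,362,408),carton=(298,352,282,336)).items(): print(n,(d[r[0]:r[1],r[2]:r[3]]>50).mean().round(3))
bot.finish_job()
E
```

```text
grip top [ 0.68798854 -0.1154759   0.08      ] expected px [548.96717699  90.33459272]
bite [0.59330017 0.21937017 0.063     ]
bite [0.599784   0.12741353 0.063     ]
bite [0.60418114 0.03470251 0.063     ]
can 0.0
tape 0.0
mug 0.0
carton 0.0
the job is handed in; nothing more can be done
```

The job is handed in at about 31 s of the 210 s limit. The three clamps present are clipped on bracket edges and the lock is back at its released stop; no verdict was reported.

- **Lock:** I slid it home against its stop. It had started about 11 mm from released, so I ran it once to the other stop and back, measuring 70.5 mm of travel. It was at the locked stop while the clamps went on. It was then slid back, ending within about 1 mm of the released stop.
- **Clamps:** One each is on brackets 1, 2 and 3, squeezed and released at about mid height of the edge. Only three were found on the bench.
- **Last checks:** The bite points are about 7 to 10 mm past the edges and the clamps about 93 mm apart. The jaws are shut and the hinges about 48 mm up.
- **Bystanders:** The can, tape, mug and carton show no change between the first and last scene pictures. The gripper was clear of everything.
- **Disagreement:** In the last, oblique view, the bite point on bracket 3 came out about 5 mm off the bracket's mid plane, against a limit of 8 mm. That clamp was near the picture border. The close view after its release showed it gripping centred, so I took the offset as picture error and handed in without another look.
- **Not measured:** I could not read the clamping force itself; I only saw the jaws closed on the sheet.

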